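# Lock the bottle carrier's retaining bar with its linch pin

## Robot

A 6-joint arm with a two-finger parallel gripper is mounted at the origin on the work surface. World frame = base frame: x ahead of the robot, y to its left, z up, the work surface at z = 0. Lengths are in mm, angles in degrees, forces in N, time in s.
With the tool pointing down it reaches from about 350 to 850 mm from the base axis. Payload 8.1 kg.
Tool frame: the origin (TCP) lies on the mounting face of the last link; the fingertips stand 173 mm ahead of it and the grasp point (between the pads) lies 155 mm ahead of it; z points along the fingers, y is the direction in which the jaws open and shut (so a half turn about z gives the same grasp; the last joint's range is limited). The gripper opens to 85 mm and grips with 20 to 120 N. Pads are 22 mm wide; open, the fingers measure 114 mm over their backs; the gripper's body (76 mm by 85 mm) begins 54 mm behind the grasp point. The pads swing forward as they close: fully open they stand 13 mm farther back than shut.
Start: joints at [70.451, 7.471, 85.268, -0, 87.261, -4.893], TCP at [151.79, 580.488, 404.692] pointing down, gripper open.
Joint ranges: [-169.43, 169.43], [-51.17, 129.36], [1.28, 143.12], [-76.62, 256.62], [0, 156.53], [-152.29, 152.29]. Speed limits (degrees/s): [136.94, 136.94, 159.86, 180, 180, 180].

## Interface

Orientations are given as [roll, pitch, yaw] about the fixed x, y, z axes, in that order (R = Rz(yaw) Ry(pitch) Rx(roll)).
In Python, from bench import * gives the robot as it stands.
- The arm moves only by the shell command python3 -m jog 'ROWS' [FORCE]. ROWS is JSON, a list of rows, each an object of numbers: "tx", "ty", "tz": the shift along the tool's x, y, z as a fraction of full scale; "ax", "ay", "az": the turn, a rotation vector about the tool's x, y, z as a fraction of full scale; "hand": the opening, from 0 (shut) to 1 (fully open). A call has 1 to 5 rows; each row is the pose to reach, as a shift and turn from the pose commanded when the call began, along the tool's axes at that moment; what a row does not reach only later rows make up. Full scale, the value 1, is 150 mm for a shift and 45 degrees for a turn. A row lasts 1/12 s, in which the tool goes at most 41.7 mm and 7.16 degrees, less where a joint would pass 70% of its speed; a pose out of reach is approached as far as the arm can. A call with a number of a shift or a turn outside -1 to 1 is refused whole. A call with a gripper value outside its range is refused whole. The fingers move at their own pace and stop on an object; FORCE is the grip in N (left out, the last holds). Time passes only in rows, so rows that repeat a pose let the fingers close. It gives the time, the measured TCP pose, the force and the opening at its end, in the units of the state.
- sense(): the state, without advancing time (a new reading comes with each control period).
- snapshot(name): name is "scene" or "top" or "wrist"; returns a dict with "pixels" (384x512x3 uint8, red, green, blue), "z_map" (384x512 float32, mm along the optical axis (not along the pixel's ray), 0 where there is no reading), "intrinsics" (3x3 intrinsics, pixels), "R" (3x3) and "t" (3): a world point X has camera coordinates R X + t. Camera axes: x right, y down, z forward; pixel columns grow to the right and rows downward; lengths in mm; the calibration is good to about 2 mm. A picture is of the moment at which its call begins.
- hand_in(): hands the job in, once; it reports no verdict.
The state is a dict: "time": time; "joint_pos": joint angles; "qd": joint speeds; "joint_efforts": joint torques, N m; "tool_pos": TCP position; "tcp_rot": TCP orientation; "ft_force": force on the tool from outside, world axes, zero at the start; "wrist_torque": the same for the moment, N m; "finger_gap": finger opening in mm.
Only numpy, scipy, OpenCV 4.12 (cv2) and the standard library are available. Lean on these libraries where they do the work, as an engineer would, in place of code of your own. Each camera call takes 0.05 s, during which the arm holds its last target.

## Task

Lock the retaining bar of the green reagent-bottle carrier so that it can be carried: take the red-knobbed linch pin out of the wooden block and push it fully home, straight down through the hole in the bar's end with its open ring pointing out past the bar's free end. Then flip the sprung ring over the bar's end until it snaps shut under the pin's tip, and let go, leaving the bottles and glassware standing where they are.

Things in the scene. Friction and masses are not known exactly. Their poses are not given: they have to be found in the camera images.
- pin_grip (a point): Linch pin, loose, 118 mm long, 0.14 to 0.24 kg, starts upright in the wooden parking block. Point: middle of its red knob, a vertical cylinder 22 mm across, 48 mm tall. Below the knob: steel collar 26 mm across, 14 mm tall, its underside (shoulder) 38 mm below this point; then a round shank 10 mm across, 56 mm long, its last 9 mm tapered to 5 mm. z up along the pin; the open ring points to +x.
- pin_shoulder (a point): Centre of the underside of the pin's collar, on the pin's axis; axes as pin_grip (z up, open ring to +x, ring hinge axis along y). This face rests on the parking block at the start and flat on the bar when the pin is fully home.
- ring_bow (a point): Middle of the far end (bow) of the pin's sprung ring, centre of its 6 mm steel wire. The ring is a stirrup 58 mm wide outside, 46 mm inside, hinged at both sides of the collar about the pin's y axis 7 mm above the shoulder; the bow is 67.5 mm from the hinge axis. Open: bow out on the pin's +x side, 25 mm above the hinge. Shut: bow straight below, just under the shank's tip.
- ring (a joint): Ring angle, rad: 0 = open (bow out to +x, 22 degrees above level), grows as the bow swings down and under; 1.95 = shut (hanging straight down, bow under the pin's tip; end stop). Over-centre spring: pushing it takes up to about 5 N at the bow; past about 1 rad it snaps shut by itself; let go earlier, it springs back open.
- bar_hole (a point): Centre of the top mouth of the vertical 12 mm through-hole in the flat steel tongue at the free end of the carrier's bar; top level, 112 mm above the table. Tongue 24 mm thick, 34 mm wide (x). Axes as the carrier: the tongue's free end face is 20 mm from here towards -y; a steel post stands 34 mm away towards +y, 6 mm higher. The ring passes round the tongue only if it points to -y within 0.2 rad.
- plunger (a joint): Brass spring plunger half-way down inside the bar's hole, bulging 5 mm into it from the +y side at 0 (m, grows as it is pushed back, about 0.003 with the pin in). Because of it the pin does not drop in: it must be pushed down with roughly 10 to 18 N until its collar meets the bar, and it stays where it is left. The space below and beyond the tongue's free end is clear.
- carrier: Fixed bottle carrier: green open tray 240 mm (x) by 320 mm (y), walls 45 mm high, with a steel retaining bar along y at x = -75 mm, axis 100 mm above the table, held in two posts at the tray's ends; the bar's tongue sticks out at the -y end. Origin: centre of the tray's underside.
- block: Fixed wooden parking block 70 x 70 mm, 78 mm high, with a vertical 13 mm hole in the middle of its top in which the pin stands. Origin: centre of its underside.
- beaker: Bystander: empty glass beaker, 72 mm across, 90 mm high, standing on the table. Origin: centre of its underside.
- flask: Bystander: dark green conical flask, 80 mm across the base, 108 mm high, standing on the table. Origin: centre of its underside.
- jar: Bystander: small amber jar, 40 mm across, 85 mm high, standing in the tray. Origin: centre of its underside.
- matches: Bystander: flat card box 55 x 90 x 30 mm lying on the table. Origin: centre of its underside.
- bottle0: Bystander: white red-labelled reagent bottle, 64 mm across, 165 mm high, standing in the tray behind the bar. Origin: centre of its underside.
- bottle1: Bystander: white green-labelled reagent bottle, 64 mm across, 165 mm high, standing in the tray behind the bar. Origin: centre of its underside.
- bottle2: Bystander: white blue-labelled reagent bottle, 64 mm across, 165 mm high, standing in the tray behind the bar. Origin: centre of its underside.
Mind the look-alikes: they are no part of the job. Leave any yellow look-alike of the part that bears pin_grip alone.

How it is judged (in metres and radians):
On the way:
1. the pin is fully home in the bar's hole, collar on the bar, with its ring still open (horizontal distance between pin_shoulder and bar_hole below 0.004 m and z of pin_shoulder in the frame of bar_hole between -0.004 and 0.004 m and angle between pin_shoulder's own z axis and vertical below 0.14 rad and value of joint ring below 0.5 rad), for 0.2 s.
At the end, for the whole second after the job is handed in: The pin stands in the bar's hole, its shoulder within 4 mm sideways and 4 mm in height of the hole's mouth, within 0.14 rad of upright, at rest, and the ring is shut (joint above 1.8 rad) (horizontal distance between pin_shoulder and bar_hole below 0.004 m and z of pin_shoulder in the frame of bar_hole between -0.004 and 0.004 m and angle between pin_shoulder's own z axis and vertical below 0.14 rad and value of joint ring above 1.8 rad and linear speed of pin below 0.02 m/s); the robot touches nothing.
It fails at once if a reagent bottle or the jar in the tray is shifted by more than 30 mm or tipped over (distance of any of bottle0, bottle1, bottle2, jar from where it was at the start of the episode above 0.03 m or angle between any of bottle0, bottle1, bottle2, jar's own z axis and vertical above 0.4 rad).
It fails at once if the beaker, the flask or the card box is shifted by more than 30 mm or tipped over (distance of any of beaker, flask, matches from where it was at the start of the episode above 0.03 m or angle between any of beaker, flask, matches's own z axis and vertical above 0.4 rad).
It also fails if it takes over 64 s, if anything falls off the work surface, if the arm or the gripper's body presses on something with over 40 N, if the wrist force passes 120 N, or if a joint passes its speed limit or range.

## Working session

There is one attempt and no reset: what is moved stays moved. The work goes in short steps, Python scripts to look and compute and a shell command to move; the robot and the scene stay as the last step left them, time stands still between calls to the robot, and variables do not carry over. Pictures are saved under pics/ and viewed, and the job is handed in when it is done.

```bash
ls; mkdir -p pics; python3 - <<'E'
from bench import *
import cv2,numpy as np
print(sense())
for n in("scene","top","wrist"):
    s=snapshot(n); np.savez(f"pics/{n}0.npz",**s); cv2.imwrite(f"pics/{n}0.png",s["pixels"][:,:,::-1]); print(n,s["intrinsics"].tolist(),s["R"].round(3).tolist(),s["t"].round(1).tolist())
E
```

```text
pics
{'time': 0.0, 'joint_pos': array([ 7.04512243e+01,  7.51738406e+00,  8.53295618e+01, -3.78504479e-04,
        8.72595371e+01, -4.89330375e+00]), 'qd': array([-0.059064  , -0.01297206, -0.0351778 , -0.00287333,  0.06178739,
       -0.00207218]), 'joint_efforts': array([-1.76398396e-03, -5.69416487e+01, -5.00536072e+01, -5.30855941e-04,
        1.52013742e-02,  2.10420737e-06]), 'tool_pos': array([151.71161381, 580.27463589, 403.61767684]), 'tcp_rot': array([-1.79893873e+02, -8.70638560e-03,  1.65344538e+02]), 'ft_force': array([0.00471464, 0.68139845, 0.37225631]), 'wrist_torque': array([-0.01270993,  0.03792131, -0.01775195]), 'finger_gap': 85.62528392075221}
scene [[376.4646940563351, 0.0, 256.66889656996636], [0.0, 376.4646940563351, 188.2107066786569], [0.0, 0.0, 1.0]] [[0.595, 0.804, -0.013], [0.479, -0.367, -0.798], [-0.646, 0.468, -0.603]] [-314.8, -186.7, 1388.7]
top [[369.40750553286534, 0.0, 253.51671561878695], [0.0, 369.40750553286534, 193.5330911752809], [0.0, 0.0, 1.0]] [[0.099, -0.995, 0.006], [-0.973, -0.098, -0.209], [0.208, 0.015, -0.978]] [-84.0, 584.2, 1108.9]
wrist [[303.4389404053666, 0.0, 255.90385866796376], [0.0, 303.4389404053666, 188.71083764808975], [0.0, 0.0, 1.0]] [[0.253, 0.967, -0.002], [0.92, -0.24, 0.31], [0.299, -0.08, -0.951]] [-599.7, -39.7, 380.6]
```

View pics/scene0.png

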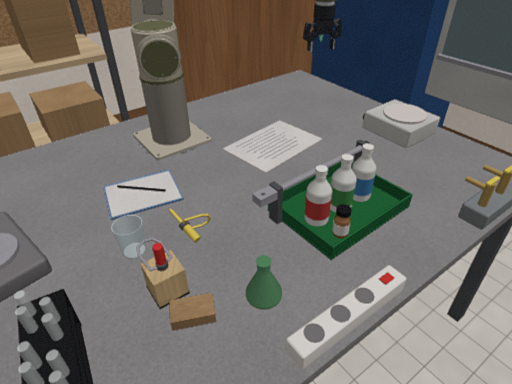

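View pics/top0.png

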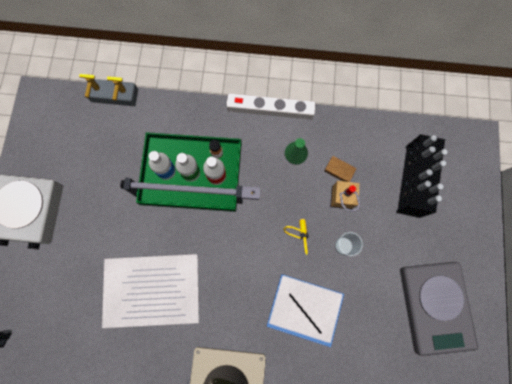

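View pics/wrist0.png

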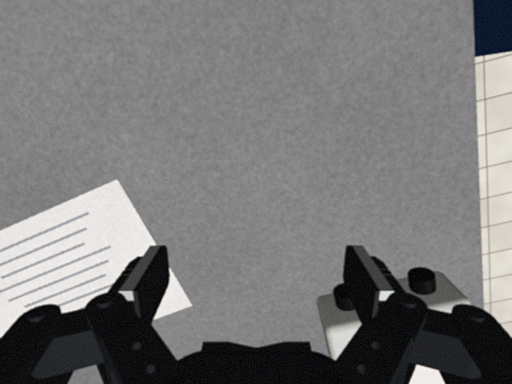

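Scene: the red-knobbed pin stands in the wooden block at (160,255), or (349,190) in top. The yellow look-alike lies on the table at (190,228), or (303,236) in top. The red one in the block fits the task. The tongue is at top (250,193). Next I'll enlarge these areas and measure.

```bash
cat > h.py <<'E'
from bench import *
import cv2,numpy as np
def load(f):
    return dict(np.load(f))
def world(s,mask=None):
    z=s["z_map"];K=s["intrinsics"];h,w=z.shape
    u,v=np.meshgrid(np.arange(w),np.arange(h))
    P=np.stack([(u-K[0,2])/K[0,0]*z,(v-K[1,2])/K[1,1]*z,z],-1)
    return (P-s["t"])@s["R"]
def at_z(s,u,v,z):
    K=s["intrinsics"];d=s["R"].T@np.array([(u-K[0,2])/K[0,0],(v-K[1,2])/K[1,1],1]);c=-s["R"].T@s["t"]
    return c+d*(z-c[2])/d[2]
def proj(s,X):
    p=s["R"]@np.array(X,float)+s["t"];q=s["intrinsics"]@p;return q[:2]/q[2]
def crop(s,u0,u1,v0,v1,k,name):
    im=cv2.resize(s["pixels"][v0:v1,u0:u1,::-1],None,fx=k,fy=k,interpolation=cv2.INTER_CUBIC);cv2.imwrite(name,im)
E
python3 - <<'E'
from h import *
t=load("pics/top0.npz");s=load("pics/scene0.npz")
a=[]
def c(s,u0,v0,w,h,k):return cv2.resize(s["pixels"][v0:v0+h,u0:u0+w,::-1],None,fx=k,fy=k,interpolation=cv2.INTER_CUBIC)
cv2.imwrite("pics/c1.png",np.vstack([np.hstack([c(t,315,165,60,50,6),c(t,225,170,60,50,6)]),np.hstack([c(s,130,225,72,60,5),c(s,240,170,72,60,5)])]))
Wt=world(t);Ws=world(s)
# knob: red pixels
for n,S,W in(("top",t,Wt),("scene",s,Ws)):
    p=S["pixels"].astype(int);m=(p[...,0]>130)&(p[...,1]<60)&(p[...,2]<60)&(S["z_map"]>0)
    k,l,st,ce=cv2.connectedComponentsWithStats(m.astype(np.uint8))
    for i in range(1,k):
        if st[i,4]>5: print(n,st[i],ce[i].round(1),np.median(W[l==i],0).round(1),W[l==i].min(0).round(1),W[l==i].max(0).round(1))
# block top, tongue
for nm,(u0,u1,v0,v1),(z0,z1) in(("block",(325,370,170,215),(74,82)),("tongue",(236,268,180,204),(106,118))):
    for n,S,W in(("top",t,Wt),):
        w=W[v0:v1,u0:u1].reshape(-1,3);w=w[(w[:,2]>z0)&(w[:,2]<z1)];print(nm,len(w),np.median(w[:,2]).round(1),cv2.minAreaRect(w[:,:2].astype(np.float32)))
w=Ws[150:300].reshape(-1,3)
for nm,c0,(z0,z1) in(("block",None,(74,82)),):
    pass
W=Wt
print("tongue uv->xyz");
for v in range(184,202,2):print(v,[tuple(W[v,u].round().astype(int)) for u in range(236,268,3)])
E
```

```text
top [236  99   6   3  18] [238.5 100. ] [908.   57.6  51.2] [902.9  48.9  47.9] [914.6  66.4  55. ]
top [348 186   7   6  29] [351.7 188.5] [ 618.  -314.7  140.9] [ 609.5 -321.6  130.6] [ 625.2 -305.9  145.9]
scene [153 243  10   8  60] [157.4 246.7] [ 623.8 -315.1  138. ] [ 612.7 -325.1  134.4] [ 631.8 -306.9  139.4]
scene [380 273  13  11  78] [386.2 278.2] [912.7  58.4  48. ] [904.   46.1  45.1] [920.9  72.6  50.1]
block 322 78.9 ((619.6984252929688, -316.1004638671875), (70.22061920166016, 70.87749481201172), 89.0197982788086)
tongue 211 113.2 ((581.3690795898438, -7.18743896484375), (34.2834358215332, 71.03337097167969), 3.080213785171509)
tongue uv->xyz
184 [(np.int64(619), np.int64(35), np.int64(43)), (np.int64(630), np.int64(27), np.int64(3)), (np.int64(630), np.int64(17), np.int64(7)), (np.int64(633), np.int64(8), np.int64(-1)), (np.int64(633), np.int64(-3), np.int64(1)), (np.int64(633), np.int64(-13), np.int64(5)), (np.int64(635), np.int64(-23), np.int64(3)), (np.int64(636), np.int64(-33), np.int64(1)), (np.int64(638), np.int64(-43), np.int64(-1)), (np.int64(638), np.int64(
[... 3424 characters left out ...]
29), np.int64(110)), (np.int64(566), np.int64(-38), np.int64(114)), (np.int64(589), np.int64(-47), np.int64(3)), (np.int64(591), np.int64(-57), np.int64(-2)), (np.int64(592), np.int64(-67), np.int64(0))]
200 [(np.int64(568), np.int64(29), np.int64(35)), (np.int64(563), np.int64(18), np.int64(70)), (np.int64(572), np.int64(11), np.int64(27)), (np.int64(578), np.int64(2), np.int64(1)), (np.int64(579), np.int64(-8), np.int64(1)), (np.int64(579), np.int64(-18), np.int64(3)), (np.int64(581), np.int64(-28), np.int64(0)), (np.int64(582), np.int64(-38), np.int64(3)), (np.int64(582), np.int64(-48), np.int64(4)), (np.int64(583), np.int64(-58), np.int64(4)), (np.int64(585), np.int64(-68), np.int64(0))]
```

View pics/c1.png

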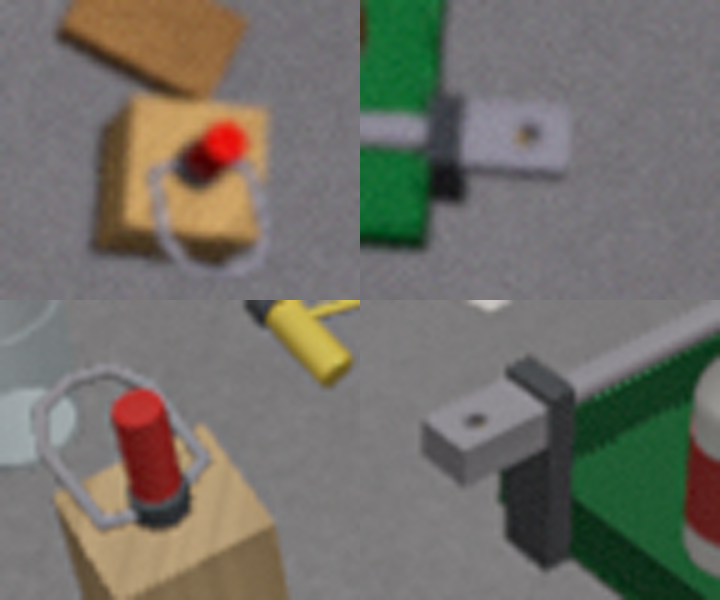

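```bash
python3 - <<'E'
from h import *
from scipy.optimize import minimize
t=load("pics/top0.npz");s=load("pics/scene0.npz")
Wt=world(t);Ws=world(s)
print("hole top", at_z(t,252.4,191.7,112), "scene", at_z(s,240+(477-360)/5-.4,170+(420-300)/5-.4,112))
for n,S,W in(("top",t,Wt),("scene",s,Ws)):
    for nm,lim,(z0,z1) in(("block",(570,670,-370,-265),(75,81)),("tongue",(540,620,-60,14),(109,116)),("tongue all",(540,620,-60,60),(108,122))):
        w=W.reshape(-1,3);w=w[(w[:,0]>lim[0])&(w[:,0]<lim[1])&(w[:,1]>lim[2])&(w[:,1]<lim[3])&(w[:,2]>z0)&(w[:,2]<z1)]
        print(n,nm,len(w),w.mean(0).round(1),cv2.minAreaRect(w[:,:2].astype(np.float32)))
# bar axis direction: bar top z 100+r
    w=W.reshape(-1,3);w=w[(abs(w[:,0]-575)<60)&(w[:,1]>30)&(w[:,1]<330)&(w[:,2]>98)&(w[:,2]<125)]
    m=np.ones(len(w),bool)
    for _ in range(5):
        p=np.polyfit(w[m,1],w[m,0],1);r=w[:,0]-np.polyval(p,w[:,1]);m=abs(r)<8
    print(n,"bar",p,m.sum(),"dir deg of -y",np.degrees(np.arctan2(-1,-p[0])))
# pin
print("knob top centre", at_z(t,315+227/6-.4,165+140/6-.4,140), at_z(s,130+139/5-.4,225+(405-300)/5-.4,140))
b=at_z(t,315+215/6-.4,165+268/6-.4,110);print("bow",b)
b2=at_z(s,130+102/5-.4,225+70/5-.4,110);print("bow scene",b2)
E
```

```text
hole top [584.29808597 -21.98148979 112.        ] scene [587.58289162 -21.9843778  112.        ]
top block 279 [ 617.9 -314.4   78.5] ((619.6995849609375, -316.1008605957031), (70.21876525878906, 70.87876892089844), 89.02730560302734)
top tongue 172 [581.9 -15.6 112.7] ((581.9627075195312, -14.253976821899414), (34.264190673828125, 57.08275604248047), 2.432784080505371)
top tongue all 285 [581.4  -0.6 113.9] ((581.7601928710938, 7.799633026123047), (36.089012145996094, 101.07622528076172), 2.677553653717041)
top bar [-2.96672974e-02  5.82230471e+02] 503 dir deg of -y -88.30068750004091
scene block 542 [ 629.7 -317.2   76.6] ((621.474365234375, -315.39764404296875), (70.19084930419922, 72.50289154052734), 88.94538879394531)
scene tongue 177 [584.7 -12.4 110.6] ((585.1735229492188, -14.259822845458984), (36.40839767456055, 56.20772171020508), 1.6267913579940796)
scene tongue all 267 [585.7  -4.3 111.6] ((584.7933349609375, 1.8227806091308594), (36.53647232055664, 88.37677001953125), 0.9176861643791199)
scene bar [-3.41627335e-02  5.88800722e+02] 354 dir deg of -y -88.04338050208051
knob top centre [ 619.4817706  -316.69140865  140.        ] [ 622.47620223 -314.55865954  140.        ]
bow [ 560.57221307 -321.27995172  110.        ]
bow scene [ 562.96542225 -310.11530679  110.        ]
```

```bash
cat >> h.py <<'E'
from scipy.spatial.transform import Rotation as Rn
def plan(x,y,z,yaw,cap=150,capa=35,roll=180,pitch=0):
    "fractions for next call towards TCP target"
    q=sense();R=Rn.from_euler('xyz',q["tcp_rot"],degrees=True)
    d=R.inv().apply(np.array([x,y,z])-q["tool_pos"]);n=np.linalg.norm(d)
    T=Rn.from_euler('xyz',[roll,pitch,yaw],degrees=True)
    rv=np.degrees((R.inv()*T).as_rotvec());a=np.linalg.norm(rv)
    ds=d*min(1,cap/max(n,1e-9));rs=rv*min(1,capa/max(a,1e-9))
    print("left mm",n.round(1),"deg",a.round(1),"| t",(ds/150).round(4),"a",(rs/45).round(4))
    return q
def st():
    q=sense();print(round(q["time"],2),"tcp",q["tool_pos"].round(1),q["tcp_rot"].round(2),"j",q["joint_pos"].round(1),"F",q["ft_force"].round(1),"gap",round(q["finger_gap"],1))
E
python3 - <<'E'
from h import *
plan(620,-316,420,0)
E
```

```text
left mm 1011.4 deg 165.3 | t [-0.6722 -0.7402 -0.015 ] a [-1.000e-04  5.000e-04  7.778e-01]
```

```bash
python3 -m jog '[{"tx":-0.67,"ty":-0.74,"tz":-0.02,"az":0.78,"hand":1},{"tx":-0.67,"ty":-0.74,"tz":-0.02,"az":0.78,"hand":1},{"tx":-0.67,"ty":-0.74,"tz":-0.02,"az":0.78,"hand":1},{"tx":-0.67,"ty":-0.74,"tz":-0.02,"az":0.78,"hand":1},{"tx":-0.67,"ty":-0.74,"tz":-0.02,"az":0.78,"hand":1}]'; python3 -c "
from h import *
st();plan(620,-316,420,0)"
```

```text
0.15 tcp [151.7 580.3 403.9] [-1.7992e+02 -1.0000e-02  1.6534e+02] j [70.5  7.5 85.3  0.  87.3 -4.9] F [-0.5 -0.4  0.2] gap 85.7
left mm 1011.4 deg 165.3 | t [-0.6722 -0.7402 -0.015 ] a [-1.000e-04  5.000e-04  7.778e-01]invalid input at $[0]: expected keys tx, ty, tz, ax, ay, az, hand
```

```bash
python3 -m jog '[{"tx":-0.67,"ty":-0.74,"tz":-0.02,"ax":0,"ay":0,"az":0.78,"hand":1},{"tx":-0.67,"ty":-0.74,"tz":-0.02,"ax":0,"ay":0,"az":0.78,"hand":1},{"tx":-0.67,"ty":-0.74,"tz":-0.02,"ax":0,"ay":0,"az":0.78,"hand":1},{"tx":-0.67,"ty":-0.74,"tz":-0.02,"ax":0,"ay":0,"az":0.78,"hand":1},{"tx":-0.67,"ty":-0.74,"tz":-0.02,"ax":0,"ay":0,"az":0.78,"hand":1}]'; python3 -c "
from h import *
st();plan(620,-316,420,0)"
```

```text
time: 0.57
tool_pos: [222.7, 444.4, 407.5]
tcp_rot: [-180.0, 0.1, 129.7]
ft_force: [0.1, -0.5, 0.4]
finger_gap: 85.6
0.57 tcp [222.7 444.4 407.5] [-1.7997e+02  1.1000e-01  1.2971e+02] j [ 5.75e+01 -8.70e+00  1.01e+02 -1.00e-01  8.77e+01  1.78e+01] F [ 0.1 -0.5  0.4] gap 85.6
left mm 858.0 deg 129.7 | t [-0.9776 -0.21   -0.0126] a [6.000e-04 5.000e-04 7.778e-01]
```

```bash
python3 -m jog '[{"tx":-0.97,"ty":-0.21,"tz":-0.02,"ax":0,"ay":0,"az":0.78,"hand":1},{"tx":-0.97,"ty":-0.21,"tz":-0.02,"ax":0,"ay":0,"az":0.78,"hand":1},{"tx":-0.97,"ty":-0.21,"tz":-0.02,"ax":0,"ay":0,"az":0.78,"hand":1},{"tx":-0.97,"ty":-0.21,"tz":-0.02,"ax":0,"ay":0,"az":0.78,"hand":1},{"tx":-0.97,"ty":-0.21,"tz":-0.02,"ax":0,"ay":0,"az":0.78,"hand":1}]' >/dev/null; python3 -c "
from h import *
st();plan(620,-316,420,0)"
```

```text
0.98 tcp [292.5 313.  410.7] [1.7994e+02 8.0000e-02 9.4570e+01] j [ 4.010e+01 -2.030e+01  1.103e+02 -1.000e-01  8.990e+01  3.560e+01] F [-0.9  0.6  0.4] gap 85.6
left mm 709.2 deg 94.6 | t [-0.9209  0.3897 -0.0114] a [9.000e-04 1.000e-04 7.778e-01]
```

```bash
python3 -m jog '[{"tx":-0.92,"ty":0.39,"tz":-0.02,"ax":0,"ay":0,"az":0.78,"hand":1},{"tx":-0.92,"ty":0.39,"tz":-0.02,"ax":0,"ay":0,"az":0.78,"hand":1},{"tx":-0.92,"ty":0.39,"tz":-0.02,"ax":0,"ay":0,"az":0.78,"hand":1},{"tx":-0.92,"ty":0.39,"tz":-0.02,"ax":0,"ay":0,"az":0.78,"hand":1},{"tx":-0.92,"ty":0.39,"tz":-0.02,"ax":0,"ay":0,"az":0.78,"hand":1}]' >/dev/null; python3 -c "
from h import *
st();plan(620,-316,420,0)"
```

```text
1.4 tcp [363.  180.6 413.7] [1.7991e+02 6.0000e-02 5.9430e+01] j [ 1.920e+01 -2.440e+01  1.131e+02 -1.000e-01  9.130e+01  4.980e+01] F [ 0.3  0.1 -0.4] gap 85.4
left mm 559.2 deg 59.4 | t [-0.531   0.8473 -0.0094] a [0.0015 0.     0.7778]
```

```bash
python3 -m jog '[{"tx":-0.53,"ty":0.84,"tz":-0.02,"ax":0,"ay":0,"az":0.78,"hand":1},{"tx":-0.53,"ty":0.84,"tz":-0.02,"ax":0,"ay":0,"az":0.78,"hand":1},{"tx":-0.53,"ty":0.84,"tz":-0.02,"ax":0,"ay":0,"az":0.78,"hand":1},{"tx":-0.53,"ty":0.84,"tz":-0.02,"ax":0,"ay":0,"az":0.78,"hand":1},{"tx":-0.53,"ty":0.84,"tz":-0.02,"ax":0,"ay":0,"az":0.78,"hand":1}]' >/dev/null; python3 -c "
from h import *
st();plan(620,-316,420,0)"
```

```text
1.82 tcp [432.3  48.6 416.5] [1.7991e+02 3.0000e-02 2.4340e+01] j [-3.000e-01 -1.920e+01  1.089e+02 -1.000e-01  9.030e+01  6.540e+01] F [ 0.6 -0.4 -0.2] gap 85.2
left mm 410.1 deg 24.3 | t [ 0.0505  0.9987 -0.007 ] a [2.100e-03 2.000e-04 5.409e-01]
```

```bash
python3 -m jog '[{"tx":0.05,"ty":0.99,"tz":-0.01,"ax":0,"ay":0,"az":0.54,"hand":1},{"tx":0.05,"ty":0.99,"tz":-0.01,"ax":0,"ay":0,"az":0.54,"hand":1},{"tx":0.05,"ty":0.99,"tz":-0.01,"ax":0,"ay":0,"az":0.54,"hand":1},{"tx":0.05,"ty":0.99,"tz":-0.01,"ax":0,"ay":0,"az":0.54,"hand":1}]' >/dev/null; python3 -c "
from h import *
st();plan(620,-316,420,0)"
```

```text
2.15 tcp [501.3 -82.5 417.9] [ 1.7994e+02 -1.0000e-02  1.4000e-01] j [-15.1  -7.2  98.6  -0.1  88.6  74.8] F [-0.4  0.5 -0.3] gap 85.3
left mm 262.0 deg 0.2 | t [ 0.4508  0.8926 -0.0071] a [ 0.0014 -0.0001  0.0031]
```

```bash
python3 -m jog '[{"tx":0.45,"ty":0.89,"tz":0,"ax":0,"ay":0,"az":0,"hand":1},{"tx":0.45,"ty":0.89,"tz":0,"ax":0,"ay":0,"az":0,"hand":1},{"tx":0.45,"ty":0.89,"tz":0,"ax":0,"ay":0,"az":0,"hand":1},{"tx":0.45,"ty":0.89,"tz":0,"ax":0,"ay":0,"az":0,"hand":1}]' >/dev/null; python3 -c "
from h import *
st();plan(620,-316,420,0)"
```

```text
2.48 tcp [ 570.2 -215.5  417.4] [1.7996e+02 3.0000e-02 5.4000e-01] j [-25.5   8.7  82.7  -0.   88.7  64. ] F [0.7 0.5 0.3] gap 85.4
left mm 112.2 deg 0.5 | t [ 0.3259  0.6731 -0.0173] a [0.0009 0.0006 0.012 ]
```

```bash
python3 -m jog '[{"tx":0.34,"ty":0.66,"tz":0,"ax":0,"ay":0,"az":0,"hand":1},{"tx":0.34,"ty":0.66,"tz":0,"ax":0,"ay":0,"az":0,"hand":1},{"tx":0.34,"ty":0.66,"tz":0,"ax":0,"ay":0,"az":0,"hand":1},{"tx":0.34,"ty":0.66,"tz":0,"ax":0,"ay":0,"az":0,"hand":1},{"tx":0.34,"ty":0.66,"tz":0,"ax":0,"ay":0,"az":0,"hand":1}]' >/dev/null; python3 -c "
from h import *
st();plan(620,-316,420,0)
s=snapshot('wrist');np.savez('pics/w1.npz',**s);cv2.imwrite('pics/w1.png',s['pixels'][:,:,::-1]);print(-s['R'].T@s['t'])
"
```

```text
2.9 tcp [ 621.6 -311.9  416.1] [-1.7991e+02  1.4000e-01  5.3000e-01] j [-30.9  22.2  66.8   0.   91.1  58.6] F [ 0.3 -0.1 -0.8] gap 85.1
left mm 5.9 deg 0.6 | t [-0.0108  0.0274 -0.0263] a [-0.002   0.0031  0.0117]
[ 700.35815071 -310.27678355  385.09839212]
```

View pics/w1.png

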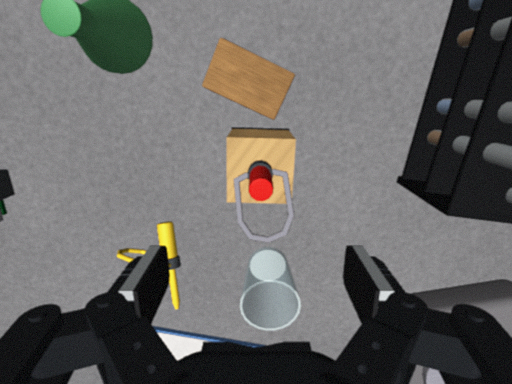

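The wrist view shows the red pin at (261,185) in the block, its ring bow at (266,239), the beaker at (270,290) and the yellow look-alike at (168,262). Now the enlarged crop with a model overlay.

```bash
python3 - <<'E'
from h import *
s=load("pics/w1.npz")
p=s["pixels"].astype(int);m=(p[...,0]>130)&(p[...,1]<70)&(p[...,2]<70)
vs,us=np.nonzero(m);print("red",us.min(),us.max(),vs.min(),vs.max())
W=world(s)
mm=m&(W[...,2]>136);print("knobtop mean",W[mm].mean(0).round(1),W[mm].min(0).round(1),W[mm].max(0).round(1))
w=W.reshape(-1,3);w=w[(abs(w[:,0]-620)<50)&(abs(w[:,1]+316)<50)&(abs(w[:,2]-78)<3)];print("block",cv2.minAreaRect(w[:,:2].astype(np.float32)))
print("bow",at_z(s,266,238.5,110).round(1))
c=np.array([620.8,-315.5])
im=cv2.resize(s["pixels"][120:260,190:350,::-1],None,fx=4,fy=4,interpolation=cv2.INTER_CUBIC)
for th,col in((180,(255,0,0)),(185,(0,255,0)),(190,(255,0,255))):
    a=np.radians(th);x=np.array([np.cos(a),np.sin(a)]);y=np.array([-x[1],x[0]])
    for r in np.linspace(0,67.5,25):
        for e in((26,-26) if r<67 else np.linspace(-20,20,9)):
            q=proj(s,[*(c+x*r*np.cos(.384)+y*e),85+r*np.sin(.384)])
            cv2.circle(im,tuple(int(v) for v in (q-[190,120]+.5)*4),1,col,-1)
for z in(140,):
    q=proj(s,[*c,z]);cv2.circle(im,tuple(int(v) for v in (q-[190,120]+.5)*4),3,(255,255,0),-1)
cv2.imwrite("pics/w1o.png",im)
E
```

```text
red 249 272 167 199
knobtop mean [ 620.8 -314.4  140.6] [ 610.4 -324.5  136.2] [ 700.4 -304.8  385.1]
block ((619.3707275390625, -314.2695007324219), (70.07032775878906, 70.68553161621094), 88.84031677246094)
bow [ 557.7 -321.4  110. ]
```

View pics/w1o.png

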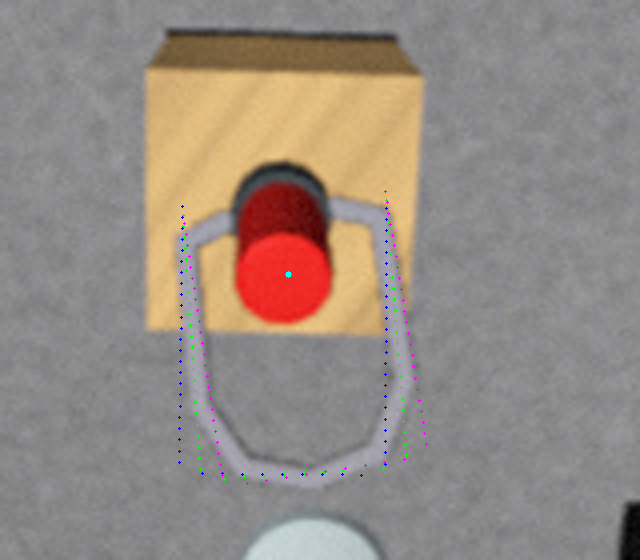

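```bash
python3 -c "
from h import *
plan(620.3,-315,275,6.5)"
```

```text
left mm 142.0 deg 5.9 | t [-0.0063  0.0299  0.9461] a [-0.0018  0.002  -0.1312]
```

```bash
python3 -m jog '[{"tx":-0.006,"ty":0.03,"tz":0.2,"ax":0,"ay":0,"az":-0.13,"hand":1},{"tx":-0.006,"ty":0.03,"tz":0.4,"ax":0,"ay":0,"az":-0.13,"hand":1},{"tx":-0.006,"ty":0.03,"tz":0.6,"ax":0,"ay":0,"az":-0.13,"hand":1},{"tx":-0.006,"ty":0.03,"tz":0.6,"ax":0,"ay":0,"az":-0.13,"hand":1},{"tx":-0.006,"ty":0.03,"tz":0.6,"ax":0,"ay":0,"az":-0.13,"hand":1}]' >/dev/null; python3 -c "
from h import *
st();plan(620.3,-315,275,6.5)
s=snapshot('wrist');np.savez('pics/w2.npz',**s);cv2.imwrite('pics/w2.png',s['pixels'][:,:,::-1])
"
```

```text
3.37 tcp [ 619.9 -313.2  326.6] [-179.83    0.21    6.56] j [-31.   24.6  73.2   0.   82.5  52.4] F [-0.3  0.4  0.5] gap 85.3
left mm 51.6 deg 0.3 | t [0.0027 0.0133 0.3439] a [-0.0038  0.0046  0.0013]
```

View pics/w2.png

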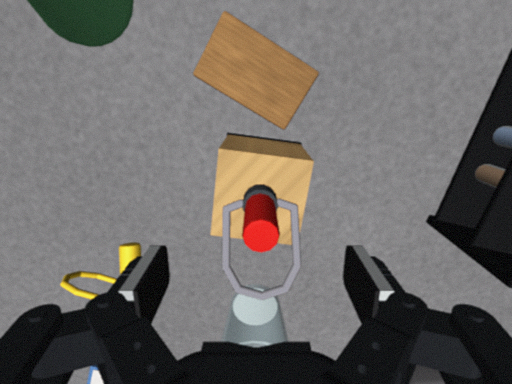

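```bash
python3 -m jog '[{"tx":0.003,"ty":0.013,"tz":0.12,"ax":0,"ay":0,"az":0,"hand":1},{"tx":0.003,"ty":0.013,"tz":0.24,"ax":0,"ay":0,"az":0,"hand":1},{"tx":0.003,"ty":0.013,"tz":0.34,"ax":0,"ay":0,"az":0,"hand":1},{"tx":0.003,"ty":0.013,"tz":0.34,"ax":0,"ay":0,"az":0,"hand":1},{"tx":0.003,"ty":0.013,"tz":0.34,"ax":0,"ay":0,"az":0,"hand":1}]' 90; python3 -c "
from h import *
st();plan(620.3,-315,275,6.5)
s=snapshot('wrist');np.savez('pics/w3.npz',**s);cv2.imwrite('pics/w3.png',s['pixels'][:,:,::-1])
s=snapshot('scene');crop(s,100,220,200,300,6,'pics/s3.png')
"
```

```text
time: 3.83
tool_pos: [621.4, -316.5, 277.9]
tcp_rot: [-180.0, 0.0, 6.5]
ft_force: [0.3, 0.6, 0.8]
finger_gap: 85.3
3.83 tcp [ 621.4 -316.5  277.9] [-1.7999e+02  1.0000e-02  6.5100e+00] j [-31.2  27.   75.2   0.   77.8  52.3] F [0.3 0.6 0.8] gap 85.3
left mm 3.5 deg 0.0 | t [-0.0063 -0.0109  0.0192] a [-0.0002  0.0001  0.0003]
```

View pics/w3.png

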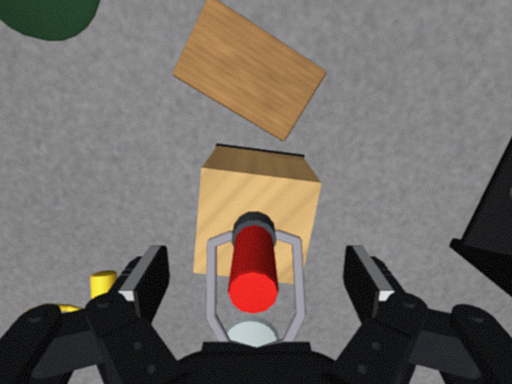

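View pics/s3.png

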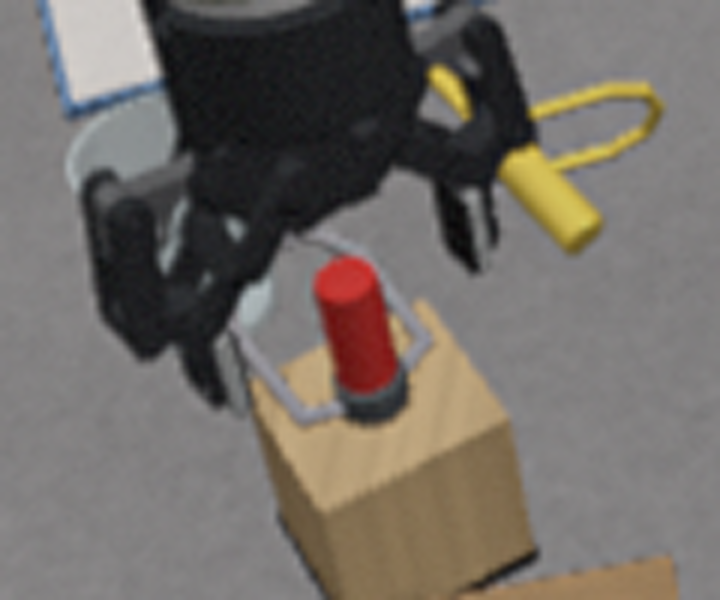

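Aligned: the knob at (253,285) is between the pads at 168 and 345. I'll nudge, then close.

```bash
python3 -m jog '[{"tx":-0.006,"ty":-0.01,"tz":0.015,"ax":0,"ay":0,"az":0,"hand":1},{"tx":-0.006,"ty":-0.01,"tz":0.015,"ax":0,"ay":0,"az":0,"hand":0.6},{"tx":-0.006,"ty":-0.01,"tz":0.015,"ax":0,"ay":0,"az":0,"hand":0.3},{"tx":-0.006,"ty":-0.01,"tz":0.015,"ax":0,"ay":0,"az":0,"hand":0},{"tx":-0.006,"ty":-0.01,"tz":0.015,"ax":0,"ay":0,"az":0,"hand":0}]' 90;python3 -m jog '[{"tx":0,"ty":0,"tz":0,"ax":0,"ay":0,"az":0,"hand":0},{"tx":0,"ty":0,"tz":0,"ax":0,"ay":0,"az":0,"hand":0},{"tx":0,"ty":0,"tz":0,"ax":0,"ay":0,"az":0,"hand":0},{"tx":0,"ty":0,"tz":0,"ax":0,"ay":0,"az":0,"hand":0},{"tx":0,"ty":0,"tz":0,"ax":0,"ay":0,"az":0,"hand":0}]' 90; python3 -c "
from h import *
st()
s=snapshot('wrist');np.savez('pics/w4.npz',**s);cv2.imwrite('pics/w4.png',s['pixels'][:,:,::-1])
"
```

```text
time: 4.35
tool_pos: [620.3, -315.4, 275.2]
tcp_rot: [180.0, -0.0, 6.5]
ft_force: [0.3, -0.8, -0.8]
finger_gap: 38.9
time: 4.77
tool_pos: [620.4, -315.4, 275.3]
tcp_rot: [180.0, -0.0, 6.5]
ft_force: [0.3, -0.3, 3.6]
finger_gap: 20.3
4.77 tcp [ 620.4 -315.4  275.3] [ 1.7998e+02 -3.0000e-02  6.4900e+00] j [-31.2  26.9  75.6   0.   77.4  52.3] F [ 0.3 -0.3  3.6] gap 20.3
```

View pics/w4.png

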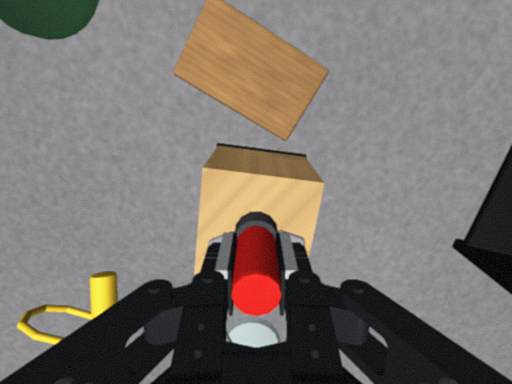

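```bash
python3 -m jog '[{"tx":0,"ty":0,"tz":-0.1,"ax":0,"ay":0,"az":0,"hand":0},{"tx":0,"ty":0,"tz":-0.25,"ax":0,"ay":0,"az":0,"hand":0},{"tx":0,"ty":0,"tz":-0.45,"ax":0,"ay":0,"az":0,"hand":0},{"tx":0,"ty":0,"tz":-0.65,"ax":0,"ay":0,"az":0,"hand":0},{"tx":0,"ty":0,"tz":-0.8,"ax":0,"ay":0,"az":0,"hand":0}]' 90;python3 -c "
from h import *
st()
plan(585.5,-60,395,91.8,cap=135,capa=35)
s=snapshot('scene');crop(s,100,240,150,270,5,'pics/s5.png')
"
```

```text
time: 5.23
tool_pos: [620.2, -315.4, 398.4]
tcp_rot: [179.9, -0.1, 6.5]
ft_force: [-0.0, -0.4, -1.7]
finger_gap: 19.8
5.23 tcp [ 620.2 -315.4  398.4] [ 1.7993e+02 -7.0000e-02  6.4900e+00] j [-31.2  22.5  68.3  -0.   89.1  52.3] F [-0.  -0.4 -1.7] gap 19.8
left mm 257.8 deg 85.3 | t [-0.0196 -0.8997  0.0109] a [ 1.000e-03 -1.000e-04 -7.778e-01]
```

View pics/s5.png

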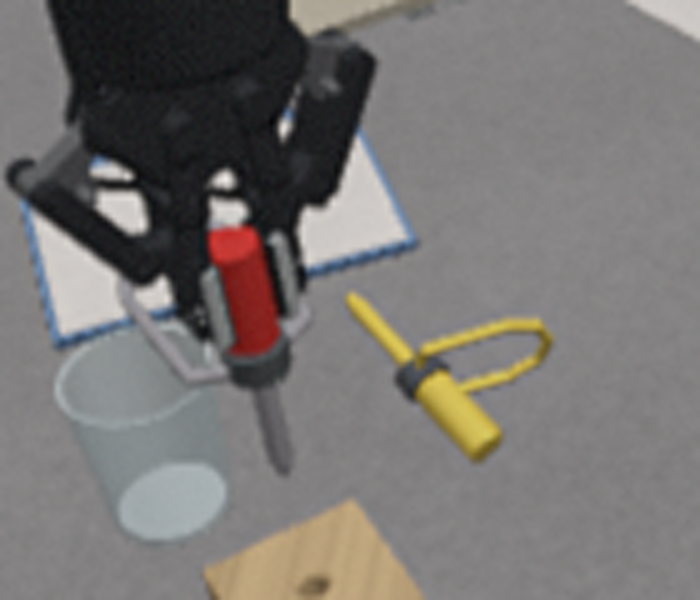

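The pin is out of the block and held at (245,290) in the crop, with its ring open. Next is the carry to the bar.

```bash
python3 -m jog '[{"tx":-0.02,"ty":-0.9,"tz":0,"ax":0,"ay":0,"az":-0.78,"hand":0},{"tx":-0.02,"ty":-0.9,"tz":0,"ax":0,"ay":0,"az":-0.78,"hand":0},{"tx":-0.02,"ty":-0.9,"tz":0,"ax":0,"ay":0,"az":-0.78,"hand":0},{"tx":-0.02,"ty":-0.9,"tz":0,"ax":0,"ay":0,"az":-0.78,"hand":0},{"tx":-0.02,"ty":-0.9,"tz":0,"ax":0,"ay":0,"az":-0.78,"hand":0}]' >/dev/null;python3 -c "
from h import *
st()
plan(585.5,-60,395,91.8,cap=135,capa=35)
"
```

```text
5.7 tcp [ 601.7 -177.9  395.2] [-1.7992e+02 -2.0000e-02  4.2170e+01] j [-21.2  12.   81.3   0.1  86.8  26.7] F [ 0.3 -0.4 -1.3] gap 20.1
left mm 119.0 deg 49.6 | t [ 0.4478 -0.6547  0.0026] a [-0.0011 -0.0008 -0.7778]
```

```bash
python3 -m jog '[{"tx":0.448,"ty":-0.655,"tz":0,"ax":0,"ay":0,"az":-0.78,"hand":0},{"tx":0.448,"ty":-0.655,"tz":0,"ax":0,"ay":0,"az":-0.78,"hand":0},{"tx":0.448,"ty":-0.655,"tz":0,"ax":0,"ay":0,"az":-0.78,"hand":0},{"tx":0.448,"ty":-0.655,"tz":0,"ax":0,"ay":0,"az":-0.78,"hand":0},{"tx":0.448,"ty":-0.655,"tz":0,"ax":0,"ay":0,"az":-0.78,"hand":0}]' >/dev/null;python3 -c "
from h import *
st()
plan(585.5,-40,395,91.8,cap=135,capa=35)
"
```

```text
6.12 tcp [586.6 -61.  395.2] [-1.7996e+02 -1.0000e-02  7.7260e+01] j [-10.9   6.2  87.7   0.   86.2   1.8] F [-0.1 -0.8 -1.8] gap 20.0
left mm 21.0 deg 14.5 | t [ 0.135  -0.038   0.0011] a [-0.0007 -0.0004 -0.3231]
```

```bash
python3 -m jog '[{"tx":0.135,"ty":-0.038,"tz":0,"ax":0,"ay":0,"az":-0.324,"hand":0},{"tx":0.135,"ty":-0.038,"tz":0,"ax":0,"ay":0,"az":-0.324,"hand":0},{"tx":0.135,"ty":-0.038,"tz":0,"ax":0,"ay":0,"az":-0.324,"hand":0},{"tx":0.135,"ty":-0.038,"tz":0,"ax":0,"ay":0,"az":-0.324,"hand":0},{"tx":0.135,"ty":-0.038,"tz":0,"ax":0,"ay":0,"az":-0.324,"hand":0}]' >/dev/null;python3 -c "
from h import *
st()
plan(585.5,-22,395,91.8,cap=135,capa=35)
s=snapshot('wrist');np.savez('pics/w6.npz',**s);cv2.imwrite('pics/w6.png',s['pixels'][:,:,::-1])
s=snapshot('top');np.savez('pics/t6.npz',**s);crop(s,190,310,140,240,6,'pics/t6.png')
s=snapshot('scene');np.savez('pics/s6.npz',**s);crop(s,190,310,100,200,6,'pics/s6.png')
"
```

```text
6.53 tcp [586.1 -42.8 395. ] [-1.7999e+02  1.0000e-02  9.1010e+01] j [ -9.2   5.8  88.   -0.   86.1 -10.2] F [ 0.1 -0.7 -1.4] gap 20.3
left mm 20.8 deg 0.8 | t [ 1.389e-01 -1.500e-03 -1.000e-04] a [-0.0003  0.0002 -0.0175]
```

View pics/w6.png

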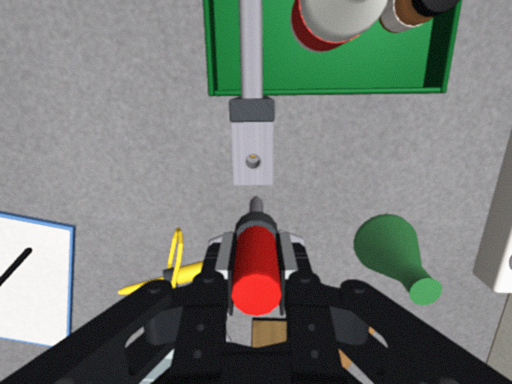

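View pics/s6.png

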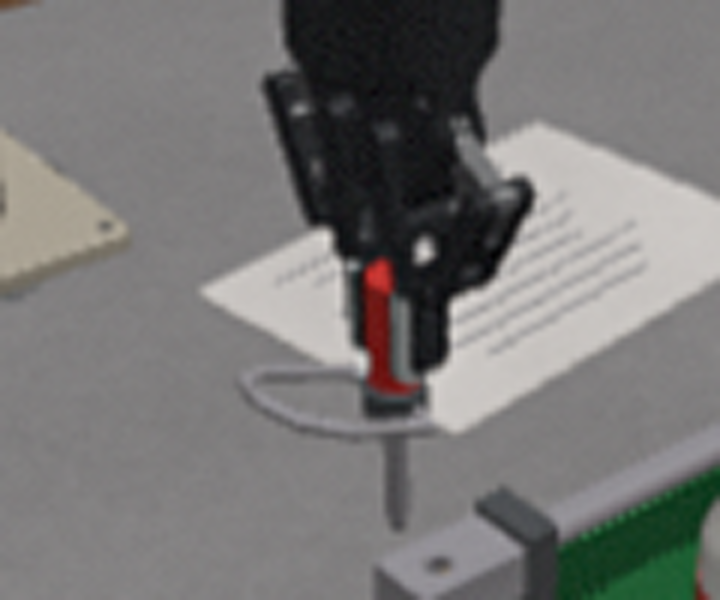

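View pics/t6.png

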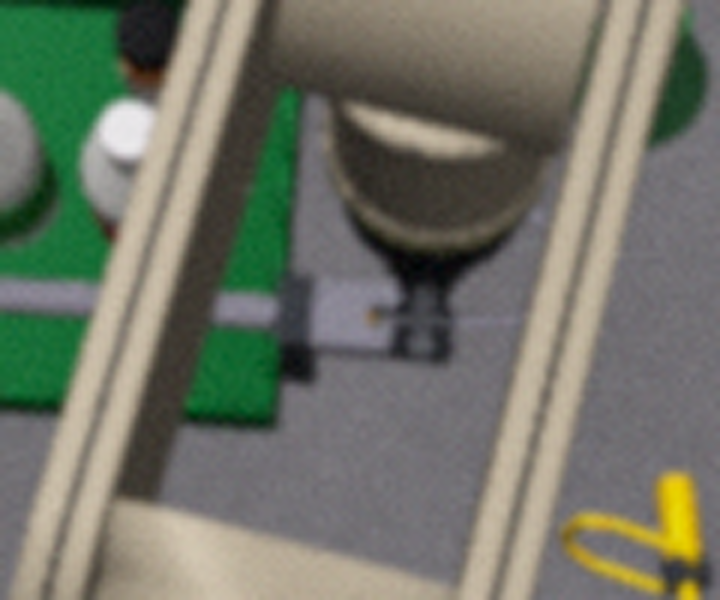

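```bash
python3 - <<'E'
from h import *
w=load("pics/w6.npz");s=load("pics/s6.npz")
crop(w,210,300,85,260,4,"pics/w6c.png")
W=world(w)
m=(abs(W[...,2]-112)<4)&(abs(W[...,0]-585)<60)&(W[...,1]<14)&(W[...,1]>-60)
print(cv2.minAreaRect(W[m][:,:2].astype(np.float32)))
q=sense()
print("tcp proj at z 141.7,200",proj(w,[586.1,-42.8,141.7]),proj(w,[586.1,-42.8,197.7]),proj(s,[586.1,-42.8,141.7]))
E
```

```text
((581.8671264648438, -13.932104110717773), (33.963844299316406, 54.28382110595703), 1.6598962545394897)
tcp proj at z 141.7,200 [256.3732988  197.96488504] [256.54083885 229.41674134] [255.70008079 186.78652756]
```

View pics/w6c.png

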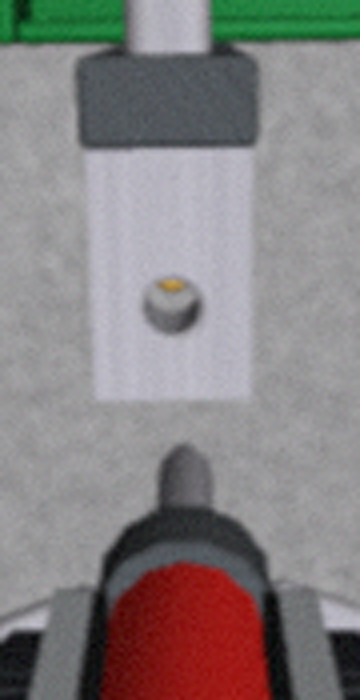

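```bash
python3 - <<'E'
from h import *
w=load("pics/w6.npz")
print("hole",at_z(w,252.6,160.9,112),"tip",at_z(w,255.8,199,141.7), at_z(w,255.8,195.9,141.7))
h=at_z(w,252.6,160.9,112)
plan(h[0],h[1],395,91.8)
E
```

```text
hole [582.54631339 -20.13457537 112.        ] tip [585.66841022 -43.66487118 141.7       ] [585.62417384 -41.10353029 141.7       ]
left mm 23.1 deg 0.7 | t [ 0.1525 -0.0211 -0.0006] a [-0.0002  0.0001 -0.0153]
```

```bash
python3 -m jog '[{"tx":0.152,"ty":-0.021,"tz":0,"ax":0,"ay":0,"az":-0.015,"hand":0},{"tx":0.152,"ty":-0.021,"tz":0.08,"ax":0,"ay":0,"az":-0.015,"hand":0},{"tx":0.152,"ty":-0.021,"tz":0.14,"ax":0,"ay":0,"az":-0.015,"hand":0},{"tx":0.152,"ty":-0.021,"tz":0.14,"ax":0,"ay":0,"az":-0.015,"hand":0},{"tx":0.152,"ty":-0.021,"tz":0.14,"ax":0,"ay":0,"az":-0.015,"hand":0}]' >/dev/null;python3 -c "
from h import *
st()
s=snapshot('wrist');np.savez('pics/w7.npz',**s);crop(s,210,310,130,270,4,'pics/w7.png')
q=sense()['tool_pos'];print(proj(s,[q[0],q[1],q[2]-253.3]))
s=snapshot('scene');np.savez('pics/s7.npz',**s);crop(s,230,300,140,210,8,'pics/s7.png');print(proj(s,[q[0],q[1],q[2]-253.3]))
"
```

```text
7.1 tcp [582.2 -20.2 372.6] [-1.7985e+02 -1.0000e-02  9.1890e+01] j [-7.   5.8 90.4 -0.  83.9 -8.9] F [ 0.3 -0.2 -0.6] gap 20.2
[257.39186845 198.54885599]
[262.27629702 189.71960679]
```

View pics/w7.png

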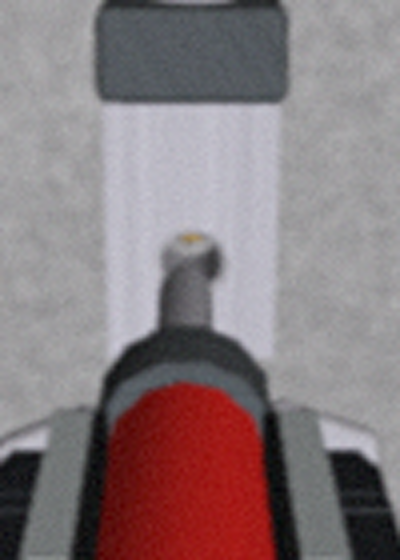

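View pics/s7.png

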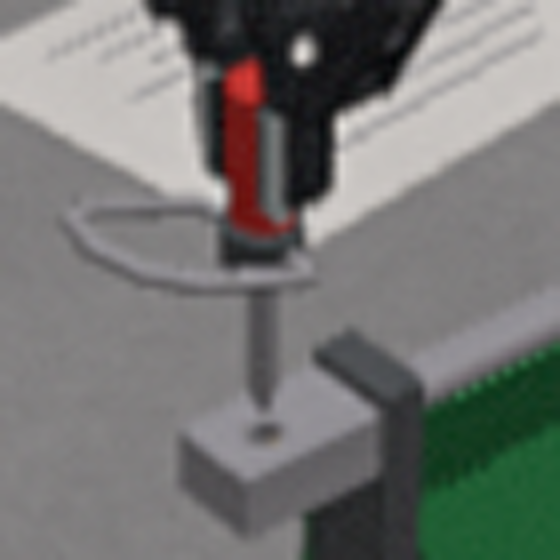

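```bash
python3 - <<'E'
from h import *
w=load("pics/w7.npz");s=load("pics/s7.npz")
q=np.array([582.2,-20.2])
hw=at_z(w,210+192.5/4-.4,130+258/4-.4,112);print("wrist: hole",hw)
for z in(119.3,112):print(z,proj(w,[*q,z]),proj(s,[*q,z]))
hs=at_z(s,230+266/8-.45,140+432/8-.45,112);ts=at_z(s,230+264/8-.45,140+406/8-.45,119.3)
print("scene hole,tip",hs,ts,hs-ts)
E
python3 - <<'E'
import cv2
im=cv2.imread('pics/w7.png')[200:400,100:300];cv2.imwrite('pics/w7z.png',cv2.resize(im,None,fx=3,fy=3,interpolation=cv2.INTER_CUBIC))
E
```

```text
wrist: hole [582.67925024 -19.42767732 112.        ]
119.3 [257.11143004 198.07628349] [262.2482001  189.94075062]
112 [257.09439911 194.9911621 ] [262.25957028 192.27490452]
scene hole,tip [587.12181157 -22.25533477 112.        ] [583.81877571 -20.49211537 119.3       ] [ 3.30303585 -1.7632194  -7.3       ]
```

View pics/w7z.png

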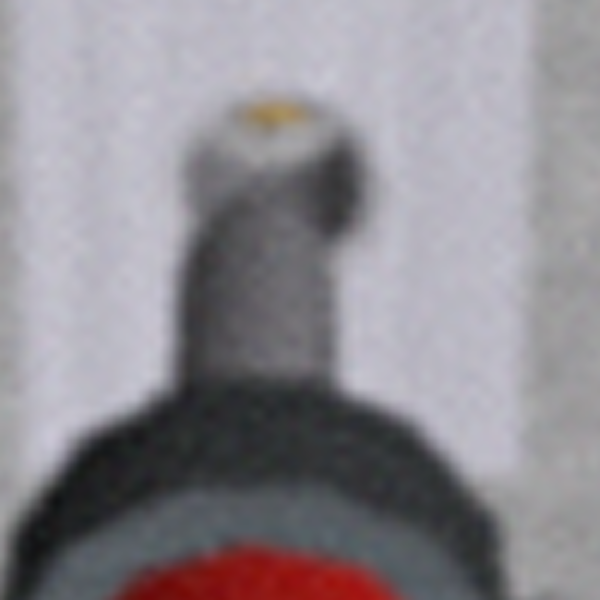

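```bash
python3 -m jog '[{"tx":0,"ty":0.003,"tz":0.04,"ax":0,"ay":0,"az":0,"hand":0},{"tx":0,"ty":0.003,"tz":0.07,"ax":0,"ay":0,"az":0,"hand":0},{"tx":0,"ty":0.003,"tz":0.1,"ax":0,"ay":0,"az":0,"hand":0},{"tx":0,"ty":0.003,"tz":0.1,"ax":0,"ay":0,"az":0,"hand":0}]' 110;python3 -c "
from h import *
st()
s=snapshot('wrist');np.savez('pics/w8.npz',**s);crop(s,210,310,130,270,4,'pics/w8.png')
s=snapshot('scene');np.savez('pics/s8.npz',**s);crop(s,230,300,140,210,8,'pics/s8.png')
"
```

```text
time: 7.53
tool_pos: [582.6, -19.8, 357.4]
tcp_rot: [-179.9, -0.0, 91.9]
ft_force: [0.2, -0.2, -1.8]
finger_gap: 20.2
7.53 tcp [582.6 -19.8 357.4] [-1.7988e+02 -2.0000e-02  9.1940e+01] j [-7.   6.4 91.4 -0.  82.3 -8.9] F [ 0.2 -0.2 -1.8] gap 20.2
```

View pics/w8.png

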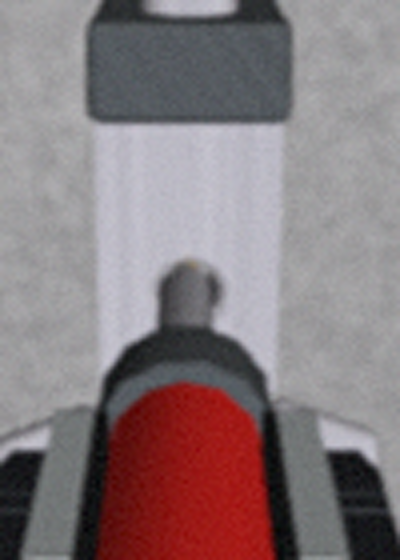

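View pics/s8.png

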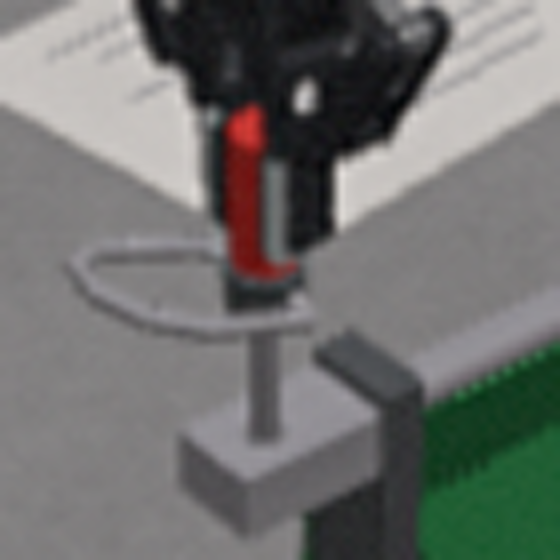

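The tip is in the mouth with no contact force. I'll nudge about 0.6 mm to the right and push on.

```bash
python3 -m jog '[{"tx":0,"ty":0.004,"tz":0.02,"ax":0,"ay":0,"az":0,"hand":0},{"tx":0,"ty":0.004,"tz":0.04,"ax":0,"ay":0,"az":0,"hand":0},{"tx":0,"ty":0.004,"tz":0.06,"ax":0,"ay":0,"az":0,"hand":0},{"tx":0,"ty":0.004,"tz":0.08,"ax":0,"ay":0,"az":0,"hand":0},{"tx":0,"ty":0.004,"tz":0.08,"ax":0,"ay":0,"az":0,"hand":0}]' 110;python3 -c "
from h import *
s=snapshot('wrist');np.savez('pics/w9.npz',**s);crop(s,210,310,130,270,4,'pics/w9.png')
"
```

```text
time: 8.05
tool_pos: [583.5, -20.3, 346.6]
tcp_rot: [-180.0, 0.1, 91.9]
ft_force: [-0.3, -4.8, -0.2]
finger_gap: 19.7
```

View pics/w9.png

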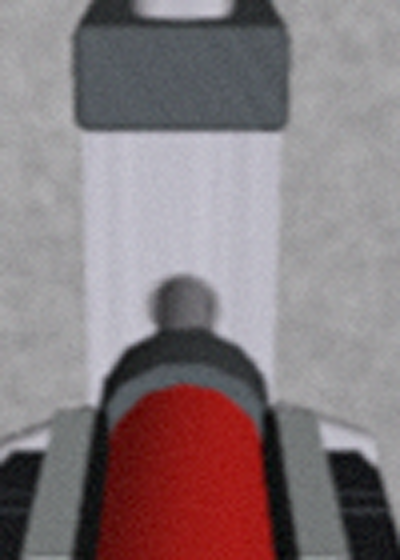

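```bash
python3 -m jog '[{"tx":0,"ty":0,"tz":0.02,"ax":0,"ay":0,"az":0,"hand":0},{"tx":0,"ty":0,"tz":0.04,"ax":0,"ay":0,"az":0,"hand":0},{"tx":0,"ty":0,"tz":0.06,"ax":0,"ay":0,"az":0,"hand":0},{"tx":0,"ty":0,"tz":0.08,"ax":0,"ay":0,"az":0,"hand":0},{"tx":0,"ty":0,"tz":0.08,"ax":0,"ay":0,"az":0,"hand":0}]' 110;python3 -c "
from h import *
s=snapshot('wrist');np.savez('pics/w10.npz',**s);crop(s,210,310,130,270,4,'pics/w10.png')
s=snapshot('scene');crop(s,230,300,140,210,8,'pics/s10.png')
"
```

```text
time: 8.52
tool_pos: [583.5, -20.3, 334.7]
tcp_rot: [-180.0, 0.1, 91.9]
ft_force: [-1.5, -6.3, -2.8]
finger_gap: 19.6
```

View pics/s10.png

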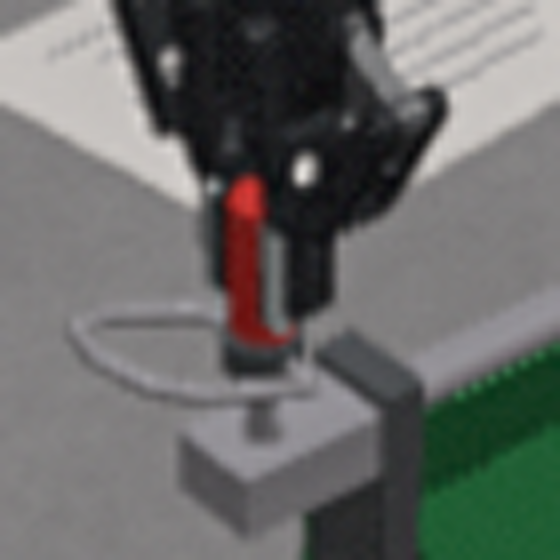

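```bash
python3 -m jog '[{"tx":0,"ty":0,"tz":0.03,"ax":0,"ay":0,"az":0,"hand":0},{"tx":0,"ty":0,"tz":0.06,"ax":0,"ay":0,"az":0,"hand":0},{"tx":0,"ty":0,"tz":0.09,"ax":0,"ay":0,"az":0,"hand":0},{"tx":0,"ty":0,"tz":0.12,"ax":0,"ay":0,"az":0,"hand":0},{"tx":0,"ty":0,"tz":0.14,"ax":0,"ay":0,"az":0,"hand":0}]' 110; python3 -m jog '[{"tx":0,"ty":0,"tz":0,"ax":0,"ay":0,"az":0,"hand":0},{"tx":0,"ty":0,"tz":0,"ax":0,"ay":0,"az":0,"hand":0}]'; python3 -c "
from h import *
s=snapshot('wrist');np.savez('pics/w11.npz',**s);crop(s,180,340,120,270,4,'pics/w11.png')
s=snapshot('scene');crop(s,230,300,140,210,8,'pics/s11.png')
"
```

```text
time: 9.03
tool_pos: [583.7, -20.5, 314.6]
tcp_rot: [180.0, 0.1, 91.9]
ft_force: [-3.7, -7.5, 6.9]
finger_gap: 19.9
time: 9.2
tool_pos: [583.3, -20.6, 313.0]
tcp_rot: [-179.9, 0.1, 91.9]
ft_force: [0.1, -8.0, -4.7]
finger_gap: 19.8
```

View pics/s11.png

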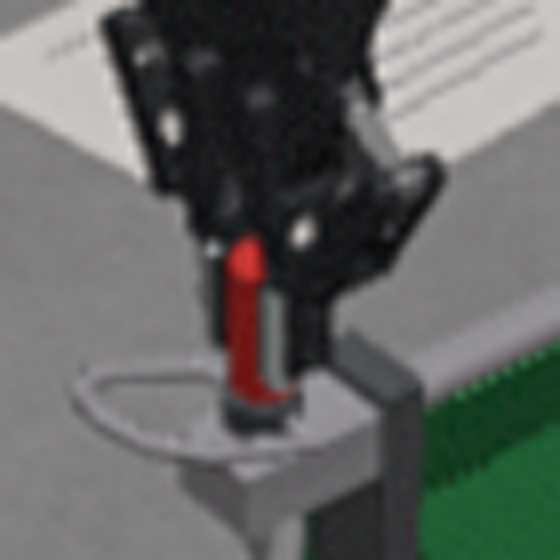

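View pics/w11.png

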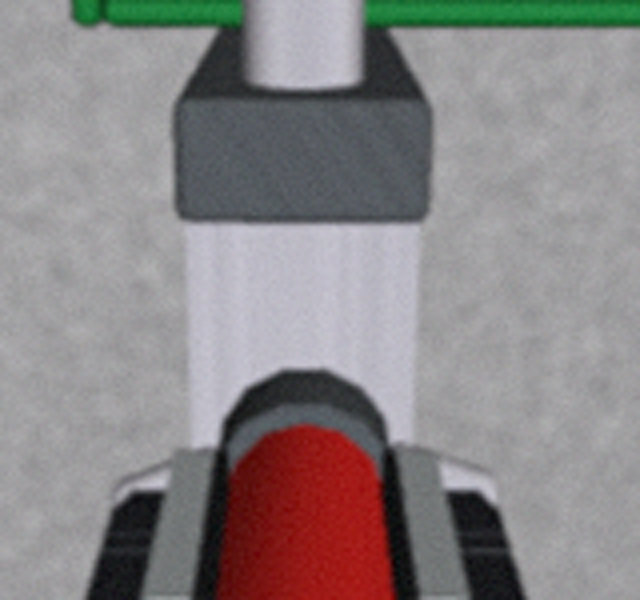

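Nearly home, with roughly 3–4 mm left. I'll press on in small steps and watch the force.

```bash
python3 -m jog '[{"tx":0,"ty":0,"tz":0.013,"ax":0,"ay":0,"az":0,"hand":0},{"tx":0,"ty":0,"tz":0.026,"ax":0,"ay":0,"az":0,"hand":0},{"tx":0,"ty":0,"tz":0.026,"ax":0,"ay":0,"az":0,"hand":0}]'; python3 -m jog '[{"tx":0,"ty":0,"tz":0.01,"ax":0,"ay":0,"az":0,"hand":0},{"tx":0,"ty":0,"tz":0.01,"ax":0,"ay":0,"az":0,"hand":0}]'
```

```text
time: 9.55
tool_pos: [583.5, -20.6, 309.6]
tcp_rot: [-180.0, 0.1, 91.9]
ft_force: [0.2, -8.5, -2.7]
finger_gap: 20.0
time: 9.72
tool_pos: [583.6, -20.7, 309.3]
tcp_rot: [180.0, 0.1, 91.9]
ft_force: [-4.8, -7.3, 6.6]
finger_gap: 19.9
```

```bash
python3 -m jog '[{"tx":0,"ty":0,"tz":0.01,"ax":0,"ay":0,"az":0,"hand":0},{"tx":0,"ty":0,"tz":0.02,"ax":0,"ay":0,"az":0,"hand":0}]'; python3 -m jog '[{"tx":0,"ty":0,"tz":0.01,"ax":0,"ay":0,"az":0,"hand":0},{"tx":0,"ty":0,"tz":0.01,"ax":0,"ay":0,"az":0,"hand":0}]';python3 -c "
from h import *
s=snapshot('wrist');np.savez('pics/w12.npz',**s);crop(s,180,340,120,270,4,'pics/w12.png')
s=snapshot('scene');crop(s,230,300,140,210,8,'pics/s12.png')
"
```

```text
time: 9.88
tool_pos: [583.7, -20.7, 309.1]
tcp_rot: [180.0, 0.1, 91.9]
ft_force: [-19.7, -6.3, 37.2]
finger_gap: 19.9
time: 10.05
tool_pos: [583.7, -20.7, 309.1]
tcp_rot: [179.9, 0.1, 91.9]
ft_force: [-20.9, -8.2, 36.3]
finger_gap: 19.8
```

View pics/s12.png

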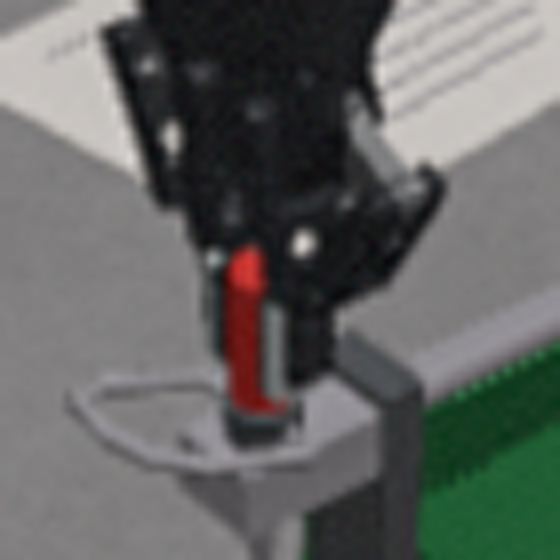

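View pics/w12.png

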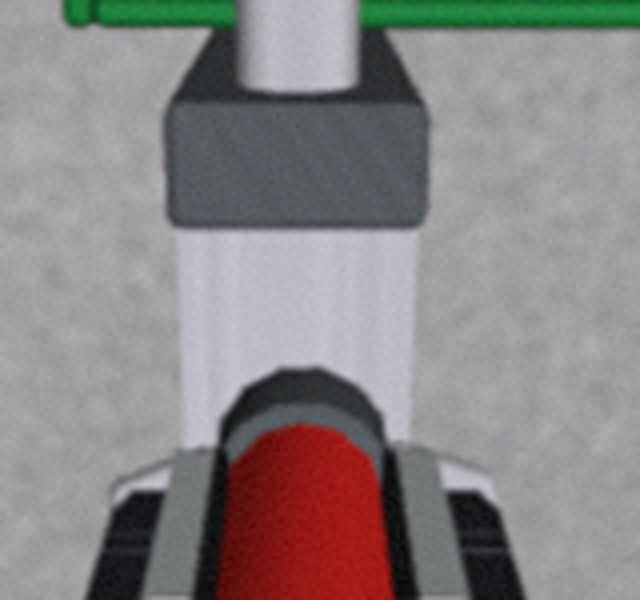

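Contact at 36 N with the TCP at 309.1, against 309.3 expected, so the collar is on the bar. Relaxing and releasing.

```bash
python3 -m jog '[{"tx":0,"ty":0,"tz":-0.02,"ax":0,"ay":0,"az":0,"hand":0},{"tx":0,"ty":0,"tz":-0.02,"ax":0,"ay":0,"az":0,"hand":0.5},{"tx":0,"ty":0,"tz":-0.02,"ax":0,"ay":0,"az":0,"hand":0.7},{"tx":0,"ty":0,"tz":-0.02,"ax":0,"ay":0,"az":0,"hand":0.7},{"tx":0,"ty":0,"tz":-0.02,"ax":0,"ay":0,"az":0,"hand":0.7}]'; python3 -m jog '[{"tx":0,"ty":0,"tz":0,"ax":0,"ay":0,"az":0,"hand":0.7},{"tx":0,"ty":0,"tz":-0.15,"ax":0,"ay":0,"az":0,"hand":0.7},{"tx":0,"ty":0,"tz":-0.4,"ax":0,"ay":0,"az":0,"hand":0.7},{"tx":0,"ty":0,"tz":-0.6,"ax":0,"ay":0,"az":0,"hand":0.7},{"tx":0,"ty":0,"tz":-0.6,"ax":0,"ay":0,"az":0,"hand":0.7}]';python3 -c "
from h import *
st()
s=snapshot('wrist');np.savez('pics/w13.npz',**s);cv2.imwrite('pics/w13.png',s['pixels'][:,:,::-1])
s=snapshot('scene');np.savez('pics/s13.npz',**s);crop(s,230,300,140,210,8,'pics/s13.png')
"
```

```text
time: 10.57
tool_pos: [583.6, -19.3, 306.5]
tcp_rot: [-180.0, -0.0, 92.0]
ft_force: [-0.3, 0.3, -0.9]
finger_gap: 59.3
time: 10.98
tool_pos: [585.2, -19.7, 405.0]
tcp_rot: [179.4, 0.1, 92.0]
ft_force: [1.0, -1.0, 1.5]
finger_gap: 60.1
10.98 tcp [585.2 -19.7 405. ] [1.7937e+02 8.0000e-02 9.1970e+01] j [-6.9  4.9 88.   0.  86.5 -8.9] F [ 1.  -1.   1.5] gap 60.1
```

View pics/s13.png

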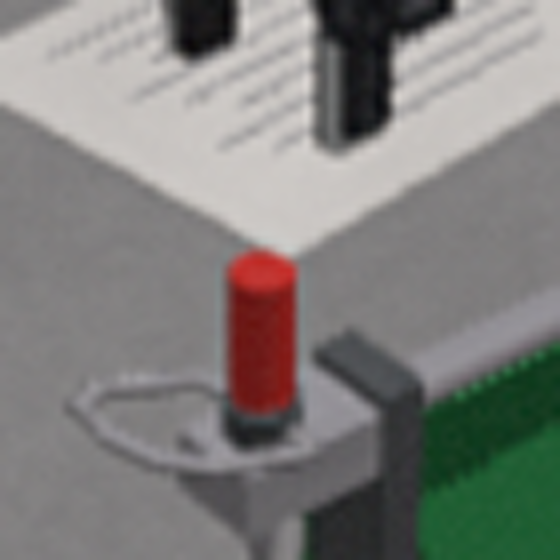

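View pics/w13.png

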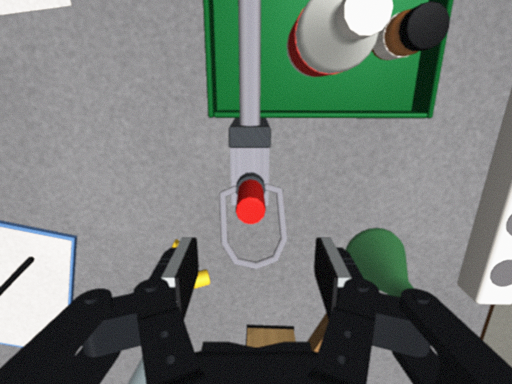

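```bash
python3 - <<'E'
from h import *
for f in("w13","s13"):
    s=load(f"pics/{f}.npz");W=world(s)
    p=s["pixels"].astype(int);m=(p[...,0]>120)&(p[...,1]<70)&(p[...,2]<70)&(abs(W[...,0]-584)<30)&(abs(W[...,1]+21)<30)
    w=W[m];k=w[w[:,2]>w[:,2].max()-8] ;print(f,"knob top",np.percentile(w[:,2],[50,90,98]).round(1),w[w[:,2]>168].mean(0).round(1))
    m2=(abs(W[...,2]-112)<6)&(abs(W[...,0]-584)<25)&(W[...,1]>-5)&(W[...,1]<9);print("tongue z",np.median(W[m2][:,2]).round(1))
w=load("pics/w13.npz")
b=at_z(w,256,265.5,144);print("bow",b)
W=world(w);m=(W[...,2]>125)&(W[...,2]<155)&(W[...,1]<-50)&(W[...,1]>-110)&(abs(W[...,0]-584)<40);print("ring px",m.sum(),W[m].mean(0).round(1),W[m].min(0).round(1),W[m].max(0).round(1))
E
```

```text
w13 knob top [173.6 174.8 175.3] [583.4 -20.1 173.8]
tongue z 112.0
s13 knob top [164.4 172.7 173.8] [588.1 -23.6 171.8]
tongue z 110.1
bow [590.08898838 -85.03130132 144.        ]
ring px 814 [586.3 -70.4 141.5] [557.7 -86.3 130.6] [615.4 -50.  148. ]
```

The pin is home: the knob top is 62 mm above the bar and the ring points to about -86°, against -88 for the carrier. Next I close the gripper and move above the bow at about (586,-83,144).

```bash
python3 -c "
from h import *
plan(586,-80,340,91.9)"
```

```text
left mm 84.5 deg 0.2 | t [-0.4025 -0.0032  0.394 ] a [0.0051 0.0006 0.0014]
```

```bash
python3 -m jog '[{"tx":-0.2,"ty":-0.003,"tz":0,"ax":0,"ay":0,"az":0,"hand":0},{"tx":-0.4,"ty":-0.003,"tz":0,"ax":0,"ay":0,"az":0,"hand":0},{"tx":-0.4,"ty":-0.003,"tz":0.13,"ax":0,"ay":0,"az":0,"hand":0},{"tx":-0.4,"ty":-0.003,"tz":0.26,"ax":0,"ay":0,"az":0,"hand":0},{"tx":-0.4,"ty":-0.003,"tz":0.4,"ax":0,"ay":0,"az":0,"hand":0}]' 40; python3 -m jog '[{"tx":0,"ty":0,"tz":0,"ax":0,"ay":0,"az":0,"hand":0},{"tx":0,"ty":0,"tz":0,"ax":0,"ay":0,"az":0,"hand":0},{"tx":0,"ty":0,"tz":0,"ax":0,"ay":0,"az":0,"hand":0}]';python3 -c "
from h import *
plan(586,-80,245,91.9)
s=snapshot('wrist');cv2.imwrite('pics/w14.png',s['pixels'][:,:,::-1])
s=snapshot('scene');crop(s,190,310,120,220,6,'pics/s14.png')
"
```

```text
time: 11.5
tool_pos: [584.8, -80.3, 334.9]
tcp_rot: [-179.9, -0.0, 91.9]
ft_force: [0.5, 0.6, -0.5]
finger_gap: 0.4
time: 11.75
tool_pos: [585.2, -79.5, 337.2]
tcp_rot: [-180.0, -0.0, 92.0]
ft_force: [0.4, 0.2, 0.2]
finger_gap: 0.3
left mm 92.2 deg 0.1 | t [-0.0034  0.0056  0.6144] a [-0.0007 -0.0002  0.0014]
```

View pics/s14.png

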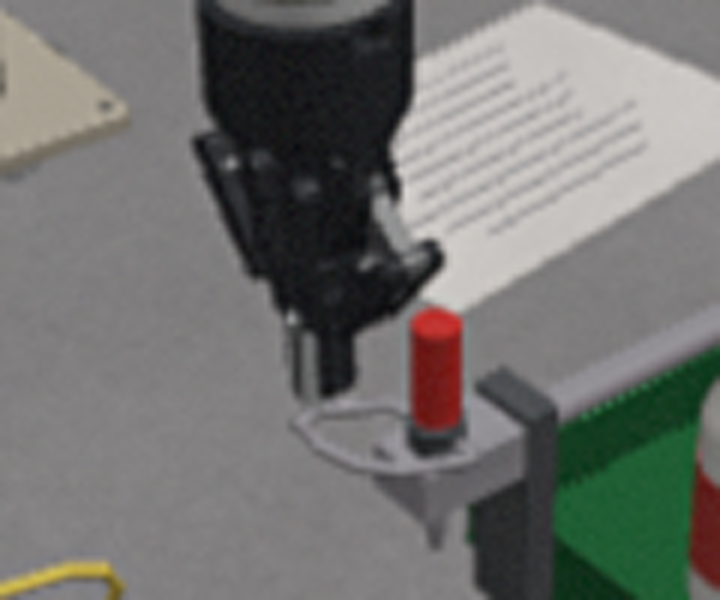

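View pics/w14.png

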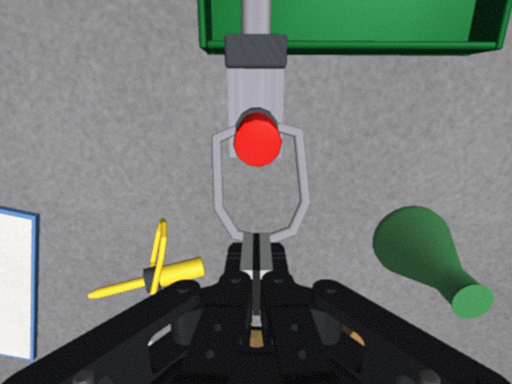

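The shut fingertips at (256,240) stand over the bow at (263,238). Pushing down.

```bash
python3 -m jog '[{"tx":-0.005,"ty":0.015,"tz":0.08,"ax":0,"ay":0,"az":0,"hand":0},{"tx":-0.005,"ty":0.015,"tz":0.15,"ax":0,"ay":0,"az":0,"hand":0},{"tx":-0.005,"ty":0.015,"tz":0.22,"ax":0,"ay":0,"az":0,"hand":0},{"tx":-0.005,"ty":0.015,"tz":0.28,"ax":0,"ay":0,"az":0,"hand":0},{"tx":-0.005,"ty":0.015,"tz":0.34,"ax":0,"ay":0,"az":0,"hand":0}]'; python3 -c "
from h import *
plan(587,-80,245,91.9)
s=snapshot('wrist');cv2.imwrite('pics/w15.png',s['pixels'][:,:,::-1])
s=snapshot('scene');crop(s,190,310,120,220,6,'pics/s15.png')
"
```

```text
time: 12.27
tool_pos: [587.5, -80.4, 285.1]
tcp_rot: [180.0, 0.0, 91.9]
ft_force: [0.3, 0.7, 3.8]
finger_gap: 0.0
left mm 40.1 deg 0.0 | t [ 0.0031 -0.003   0.2673] a [0.0002 0.     0.0009]
```

View pics/s15.png

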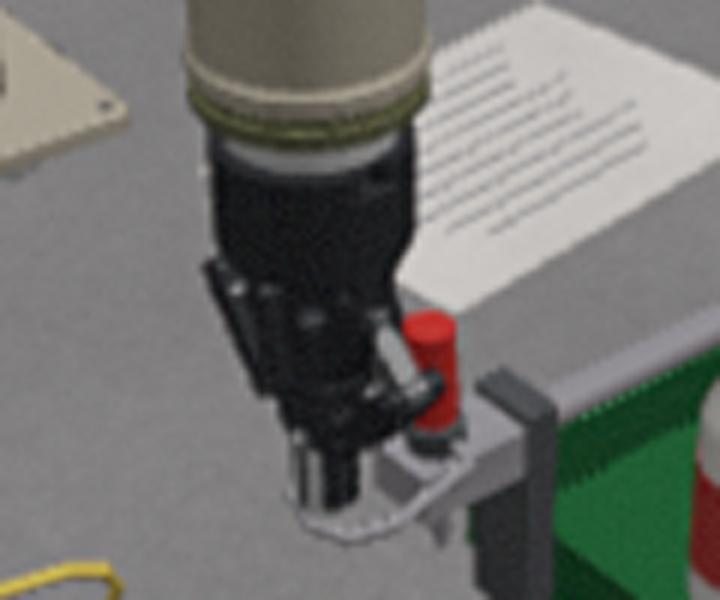

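View pics/w15.png

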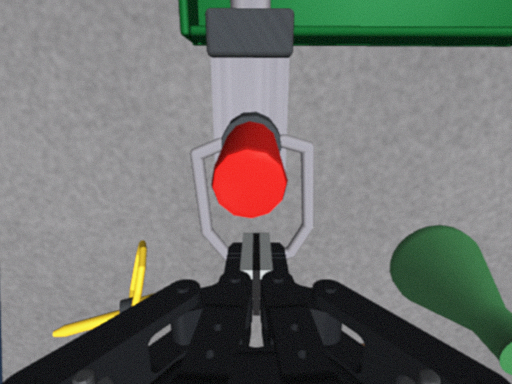

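```bash
python3 -m jog '[{"tx":0,"ty":0,"tz":0.06,"ax":0,"ay":0,"az":0,"hand":0},{"tx":0,"ty":0,"tz":0.12,"ax":0,"ay":0,"az":0,"hand":0},{"tx":0,"ty":0,"tz":0.18,"ax":0,"ay":0,"az":0,"hand":0},{"tx":0,"ty":0,"tz":0.23,"ax":0,"ay":0,"az":0,"hand":0},{"tx":0,"ty":0,"tz":0.26,"ax":0,"ay":0,"az":0,"hand":0}]'; python3 -c "
from h import *
plan(587,-80,245,91.9)
s=snapshot('wrist');cv2.imwrite('pics/w16.png',s['pixels'][:,:,::-1])
s=snapshot('scene');crop(s,190,310,120,220,6,'pics/s16.png')
"
```

```text
time: 12.78
tool_pos: [586.7, -80.2, 244.9]
tcp_rot: [-179.8, -0.0, 92.0]
ft_force: [-0.3, -0.4, -0.4]
finger_gap: -0.1
left mm 0.4 deg 0.2 | t [ 0.0014  0.0023 -0.0005] a [-0.0036 -0.0006  0.0012]
```

View pics/s16.png

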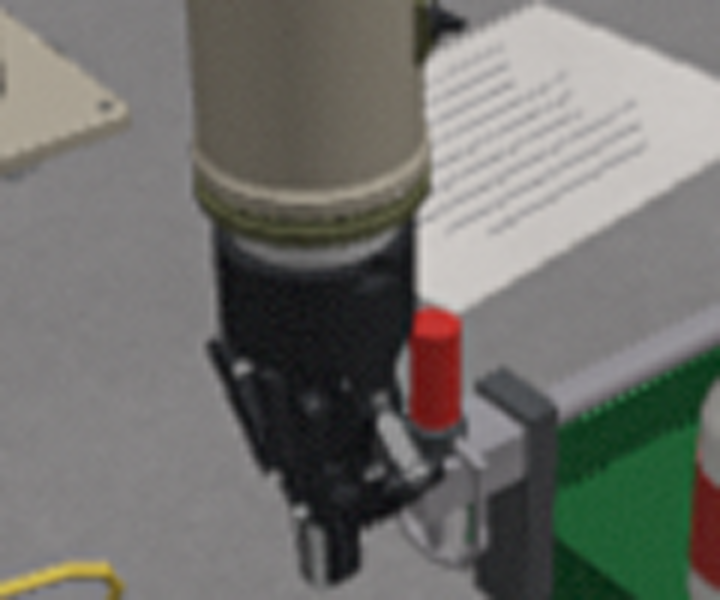

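View pics/w16.png

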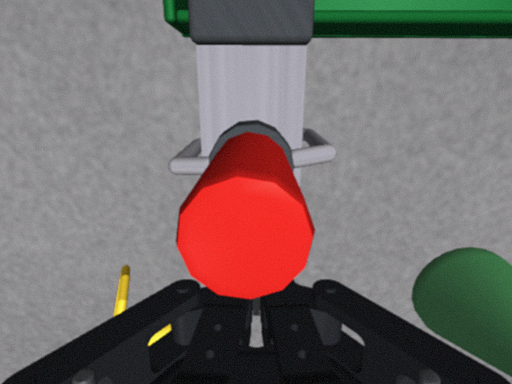

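The ring has snapped down and hangs around the tongue. I'll back off away from the pin, rise, and check.

```bash
python3 -m jog '[{"tx":-0.15,"ty":0,"tz":0,"ax":0,"ay":0,"az":0,"hand":0},{"tx":-0.3,"ty":0,"tz":-0.1,"ax":0,"ay":0,"az":0,"hand":0},{"tx":-0.5,"ty":0,"tz":-0.35,"ax":0,"ay":0,"az":0,"hand":0},{"tx":-0.7,"ty":0,"tz":-0.6,"ax":0,"ay":0,"az":0,"hand":0},{"tx":-0.7,"ty":0,"tz":-0.6,"ax":0,"ay":0,"az":0,"hand":0}]'; python3 -m jog '[{"tx":-0.1,"ty":0,"tz":-0.2,"ax":0,"ay":0,"az":0,"hand":0},{"tx":-0.1,"ty":0,"tz":-0.3,"ax":0,"ay":0,"az":0,"hand":0},{"tx":-0.1,"ty":0,"tz":-0.3,"ax":0,"ay":0,"az":0,"hand":0},{"tx":-0.1,"ty":0,"tz":-0.3,"ax":0,"ay":0,"az":0,"hand":0}]';python3 -c "
from h import *
st()
s=snapshot('scene');np.savez('pics/s17.npz',**s);crop(s,190,310,120,220,6,'pics/s17.png');cv2.imwrite('pics/s17f.png',s['pixels'][:,:,::-1])
W=world(s)
p=s['pixels'].astype(int);m=(p[...,0]>120)&(p[...,1]<70)&(p[...,2]<70)&(abs(W[...,0]-584)<30)&(abs(W[...,1]+21)<30)
w=W[m];print('knob top',np.percentile(w[:,2],[50,90,98]).round(1),w[w[:,2]>168].mean(0).round(1))
o=load('pics/s13.npz');d=np.abs(s['pixels'].astype(int)-o['pixels']).sum(2);print((d>60)[150:,250:].sum())
for z in (112-56,):print(proj(s,[587,-22,z]), proj(s,[587,-22,112+7-67.5]))
"
```

```text
time: 13.3
tool_pos: [592.0, -189.1, 343.5]
tcp_rot: [179.6, 0.3, 91.8]
ft_force: [0.9, 0.0, 1.2]
finger_gap: -0.1
time: 13.63
tool_pos: [591.8, -200.6, 383.4]
tcp_rot: [179.9, 0.1, 91.9]
ft_force: [0.1, -0.0, -0.5]
finger_gap: 0.2
13.63 tcp [ 591.8 -200.6  383.4] [1.7985e+02 7.0000e-02 9.1920e+01] j [-23.4  11.8  82.7   0.   85.4 -25.3] F [ 0.1 -0.  -0.5] gap 0.2
knob top [165.7 172.6 173.4] [587.7 -23.9 171.7]
183
[262.91572852 210.71600578] [262.92063093 212.04827377]
```

View pics/s17.png

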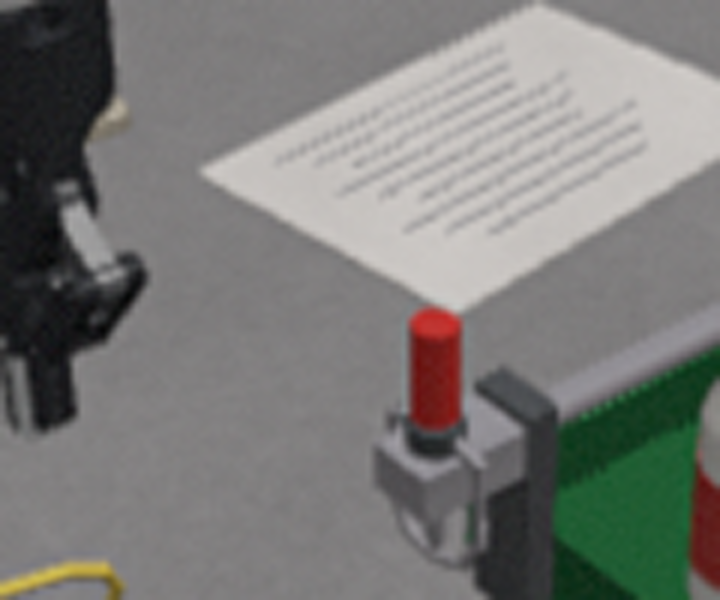

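View pics/s17f.png

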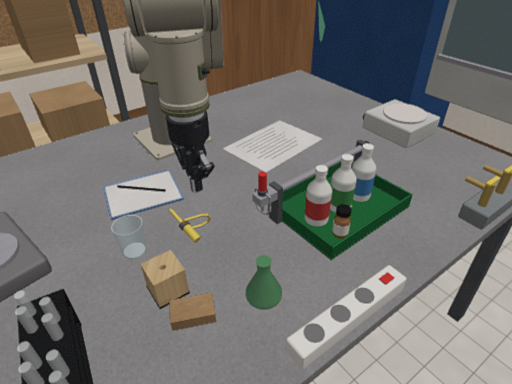

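```bash
python3 - <<'E'
from h import *
s=load("pics/s17.npz")
c=np.array([587.5,-23.]);z0=117 # scene-frame (bar reads 110)
ims=[]
for ang in(1.95,1.65):
    im=cv2.resize(s["pixels"][170:225,240:290,::-1],None,fx=8,fy=8,interpolation=cv2.INTER_CUBIC)
    a=np.radians(-86);x=np.array([np.cos(a),np.sin(a)]);y=np.array([-x[1],x[0]]);e0=.384-ang
    for r in np.linspace(0,67.5,30):
        for e in((26,-26) if r<45 else (26-.6*(r-45),-26+.6*(r-45)) if r<67 else np.linspace(-12,12,9)):
            q=proj(s,[*(c+x*r*np.cos(e0)+y*e),z0+r*np.sin(e0)])
            cv2.circle(im,tuple(int(v) for v in (q-[240,170]+.5)*8),1,(0,255,0),-1)
    ims.append(im)
cv2.imwrite("pics/s17o.png",np.hstack(ims))
E
```

```text
(no output)
```

View pics/s17o.png

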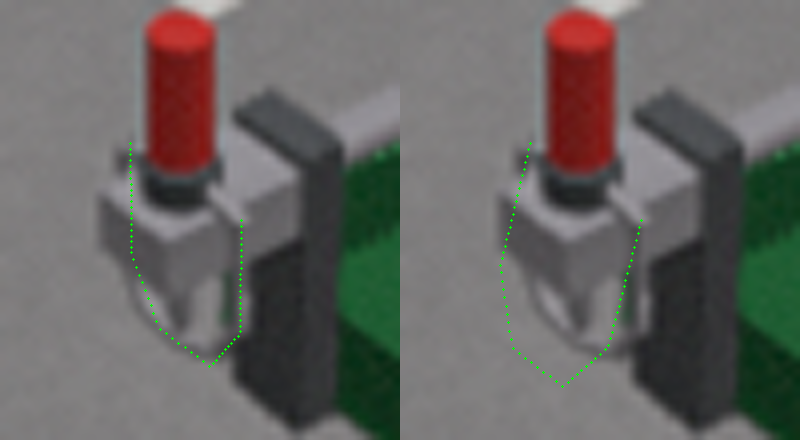

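The overlay matches the fully shut ring (1.95 rad). The bystanders look unmoved and the gripper is clear, so I'm handing in.

```bash
python3 -c "
from bench import *
print(hand_in()); print(sense()['time'])"
```

```text
the job is handed in; nothing more can be done
None
the job is handed in; nothing more can be done
```

The bar is locked. I took the red-knobbed pin out of the wooden block and pushed it straight down into the tongue's hole. With shut fingertips I then pressed the ring's bow down until it snapped round the bar's end, and backed off. I handed in at about 13.7 s.

What the last checks showed:
- **Pin home:** the collar met the bar at about 36 N, with the hand at 309.1 mm against 309.3 expected. The knob top read 62 mm above the bar, as it should, and the ring was still open and pointing about 3° off the carrier's -y.
- **Ring shut:** the overlay in the final scene picture fits 1.95 rad and clearly not 1.65 rad. I had no direct reading of the ring joint.
- **Clear and undisturbed:** the wrist force was near zero and the gripper stood well away. The bottles, jar, glassware and card box looked unmoved by eye, and I left the yellow look-alike alone.

- **Disagreement:** the scene camera placed the pin and hole about 3 to 5 mm further in x than the wrist and top cameras, so I relied on the wrist view for the fit.
- **Side force:** the wrist force showed about 20 N sideways during the final press, and it vanished on release.

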